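# Book in the castors: turn each label up and scan it

### The job

Book in the two or three castors that stand wheel-up along the bench: turn each wheel on its axle until the white bar-code label hidden on its tread is at the very top, then take the hand-held reader from its holster and, working along the row from the robot's left to its right, hold it still for two seconds a hand's breadth above each label, window centred over it and looking straight down. Finish with the reader back in its holster, nose down and fully home, the castors standing about where they were with their labels still up, and nothing else on the bench pushed about or knocked over.

Things in the scene. Friction and masses are not known exactly. Their poses are not given: they have to be found in the camera images.
- castor_1: loose castor at the left-most place (largest y), wheel up, may be absent. Steel plate 105 x 85 x 4 mm, fork; 0.75 kg, 126 mm high. Origin: centre of plate's underside; x along the long side (roll), y along the axle, z up. Fork legs beside the wheel: 46 mm over outsides in y, up to 58 mm wide in x, ending 16 mm above the axle, bolt ends 8 mm proud; above them the wheel's top 34 mm is free
- wheel_1: black rubber-tyred wheel of castor_1, 100 mm across, 30 mm wide, flat sides; turns either way without end on its level axle, light friction (0.03 N m), stays where left. Origin: wheel centre on the axle, 76 mm above the castor's underside; y along the axle; z turns with the wheel and points from the axle to the label's middle. The label starts hidden below
- label_1 (a point): middle of the white paper bar-code label, 36 mm long round the tread, 22 mm wide, on the tyre of wheel_1, 50 mm from the axle along the wheel's z, facing outward along it
- castor_2: loose castor at the middle place, wheel up, may be absent. Steel plate 105 x 85 x 4 mm, fork; 0.75 kg, 126 mm high. Origin: centre of plate's underside; x along the long side (roll), y along the axle, z up. Fork legs beside the wheel: 46 mm over outsides in y, up to 58 mm wide in x, ending 16 mm above the axle, bolt ends 8 mm proud; above them the wheel's top 34 mm is free
- wheel_2: black rubber-tyred wheel of castor_2, 100 mm across, 30 mm wide, flat sides; turns either way without end on its level axle, light friction (0.03 N m), stays where left. Origin: wheel centre on the axle, 76 mm above the castor's underside; y along the axle; z turns with the wheel and points from the axle to the label's middle. The label starts hidden below
- label_2 (a point): middle of the white paper bar-code label, 36 mm long round the tread, 22 mm wide, on the tyre of wheel_2, 50 mm from the axle along the wheel's z, facing outward along it
- castor_3: loose castor at the right-most place (smallest y), wheel up, may be absent. Steel plate 105 x 85 x 4 mm, fork; 0.75 kg, 126 mm high. Origin: centre of plate's underside; x along the long side (roll), y along the axle, z up. Fork legs beside the wheel: 46 mm over outsides in y, up to 58 mm wide in x, ending 16 mm above the axle, bolt ends 8 mm proud; above them the wheel's top 34 mm is free
- wheel_3: black rubber-tyred wheel of castor_3, 100 mm across, 30 mm wide, flat sides; turns either way without end on its level axle, light friction (0.03 N m), stays where left. Origin: wheel centre on the axle, 76 mm above the castor's underside; y along the axle; z turns with the wheel and points from the axle to the label's middle. The label starts hidden below
- label_3 (a point): middle of the white paper bar-code label, 36 mm long round the tread, 22 mm wide, on the tyre of wheel_3, 50 mm from the axle along the wheel's z, facing outward along it
- reader: loose grey pistol-shaped code reader, 0.19 kg, starts nose down in its holster, handle level. Origin: centre of the dark red window under the nose, looking along -z. Head 46 (x) x 64 (y) x 100 mm (z 0 to 100). Handle along +x from the head, 30 mm wide (y), z 64 to 96, to x 111; then a foot 36 mm wide, z 60 to 100, to x 131. Centre of mass near x 14, z 55. It reads by itself, no trigger to pull
- reader_handle (a point): middle of the reader's handle at x 45, z 80 mm of the reader: the place to grip it, from above, across its 30 mm width
- holster: holster fixed to the bench: base 130 x 120 x 8 mm, black open pocket 68 (x) x 86 (y) mm outside, inside 58 x 76 mm (6 mm play round the reader's nose), rim 56 mm above the bench. Origin: centre of the base's underside; z up; the handle starts over its +x side (either way round will do)
- holster_floor (a point): centre of the pocket's inner floor, 11 mm above the bench; the reader's origin lies here when it is home
- spanner: bystander, leave alone: steel spanner 170 mm long lying on the bench between the castors' places, origin at its middle
- tin: bystander, leave alone: small aluminium tin 48 mm across, 34 mm high, between the castors' places; origin at the middle of its underside
- squeeze_bottle: bystander, leave alone: white plastic bottle 56 mm across, 150 mm high; origin at the middle of its underside
- mug: bystander, leave alone: white mug 80 mm across, 92 mm high; origin at the middle of its underside
- parts_bin: bystander, leave alone: blue open bin 160 x 110 x 75 mm; origin at the middle of its underside
- spectacle_case: bystander, leave alone: black case 70 x 155 x 34 mm; origin at the middle of its underside
- tape_roll: bystander, leave alone: brown tape roll 100 mm across, 48 mm high, lying flat; origin at the middle of its underside
Not all that is in view belongs to the job. What is shaped like the castor_1 but green is not meant. Leave any yellow look-alike of the castor_3 alone.

How it is judged (in metres and radians):
On the way, in this order (a step that is already met when the one before it is completed fails the run):
1. the label of castor_1 is at the top and the held reader looks down at it, for 1.5 s: 30 to 160 mm off, label within 20 mm of the window's axis in x and y, axes within 0.5 rad (angle between wheel_1's own z axis and vertical below 0.26 rad and angular speed of wheel_1 below 0.2 rad/s and z of label_1 in the frame of reader between -0.16 and -0.03 m and angle between the z axis of reader and the z axis of wheel_1, either way round below 0.5 rad and x of label_1 in the frame of reader between -0.02 and 0.02 m and y of label_1 in the frame of reader between -0.02 and 0.02 m), for 1.5 s.
2. the label of castor_2 is at the top and the held reader looks down at it, for 1.5 s: 30 to 160 mm off, label within 20 mm of the window's axis in x and y, axes within 0.5 rad (angle between wheel_2's own z axis and vertical below 0.26 rad and angular speed of wheel_2 below 0.2 rad/s and z of label_2 in the frame of reader between -0.16 and -0.03 m and angle between the z axis of reader and the z axis of wheel_2, either way round below 0.5 rad and x of label_2 in the frame of reader between -0.02 and 0.02 m and y of label_2 in the frame of reader between -0.02 and 0.02 m), for 1.5 s.
3. the label of castor_3 is at the top and the held reader looks down at it, for 1.5 s: 30 to 160 mm off, label within 20 mm of the window's axis in x and y, axes within 0.5 rad (angle between wheel_3's own z axis and vertical below 0.26 rad and angular speed of wheel_3 below 0.2 rad/s and z of label_3 in the frame of reader between -0.16 and -0.03 m and angle between the z axis of reader and the z axis of wheel_3, either way round below 0.5 rad and x of label_3 in the frame of reader between -0.02 and 0.02 m and y of label_3 in the frame of reader between -0.02 and 0.02 m), for 1.5 s.
At the end, for the whole second after the job is handed in: each castor present stands within 12 cm of its start, wheel still, label within 15 degrees of the top; reader released at rest in the holster, within 18 mm of the pocket's middle and 12 mm of its floor, tilted under 0.15 rad (angle between each of wheel_1, wheel_2, wheel_3's own z axis and vertical below 0.26 rad and angle between each of castor_1, castor_2, castor_3's own z axis and vertical below 0.1 rad and distance of each of castor_1, castor_2, castor_3 from where it was at the start of the episode below 0.12 m and linear speed of each of castor_1, castor_2, castor_3, reader below 0.02 m/s and angular speed of each of wheel_1, wheel_2, wheel_3 below 0.1 rad/s and horizontal distance between reader and holster_floor below 0.018 m and z of reader in the frame of holster_floor below 0.012 m and angle between reader's own z axis and vertical below 0.15 rad); the robot touches nothing.
It fails at once if a castor is tipped over (more than 0.6 rad) (angle between any of castor_1, castor_2, castor_3's own z axis and vertical above 0.6 rad).
It fails at once if a bystander is pushed more than 6 cm from its place (distance of any of spanner, tin, squeeze_bottle, mug, parts_bin, spectacle_case, tape_roll from where it was at the start of the episode above 0.06 m).
It fails at once if a bystander is knocked over (angle between any of squeeze_bottle, mug, parts_bin, tin's own z axis and vertical above 0.7 rad).
Of castor_1, castor_2, castor_3 only 2 to 3 are there at a start; the rules pass over those that are not, and their reading is None.
At some moment in a run one of castor_1, castor_2, castor_3 may be knocked a few centimetres aside while the robot is not near it.
It also fails if it takes over 210 s, if anything falls off the work surface, if the arm or the gripper's body presses on something with over 40 N, if the wrist force passes 120 N, or if a joint passes its speed limit or range.

### The arm

A 7-joint arm with a two-finger parallel gripper is mounted at the origin on the work surface. World frame = base frame: x ahead of the robot, y to its left, z up, the work surface at z = 0. Lengths are in mm, angles in rad, forces in N, time in s.
With the tool pointing down it reaches from about 350 to 900 mm from the base axis. Payload 7.2 kg.
Tool frame: the origin (TCP) lies at the very end of the fingers, on their centre line; the grasp point (between the pads) lies 19 mm behind it (grip_depth is the z of the grasp point in the tool frame, in mm); z points along the fingers, y is the line along which they close (so a half turn about z gives the same grasp; the last joint's range is limited). The gripper opens to 85 mm and grips with 20 to 120 N. Pads are 22 mm wide; open, the fingers measure 114 mm over their backs; the gripper's body (76 mm by 85 mm) begins 54 mm behind the grasp point. The pads swing forward as they close: fully open they stand 13 mm farther back than shut.
Start: joints at [-1.379, 0.411, -0.013, 1.596, 0.006, 1.134, -0.082], TCP at [160.564, 604.027, 211.097] pointing down, gripper open.
Joint ranges: [-2.95, 2.95], [-0.29, 1.99], [-1.47, 1.44], [0.14, 2.54], [-1.03, 4.17], [0.13, 1.85], [-2.86, 2.86]. Speed limits (rad/s): [2.39, 2.39, 3.01, 3.01, 3.14, 3.14, 3.14].

### API

Orientations are given as a unit quaternion [x, y, z, w].
In Python, from bench import * gives the robot as it stands.
- The arm moves only by the shell command python3 -m handwheel 'ROWS' [FORCE]. ROWS is JSON, a list of rows, each a list of 7 numbers: the shift along the tool's x, y, z in mm, then the turn, a rotation vector about the tool's x, y, z in degrees, then the finger opening in mm, from 0 to 85.4. A call has 1 to 20 rows; each row shifts and turns the commanded pose from where the row before left it, along the tool's axes as they then stand; what a row does not reach is not made up. A row lasts 1/8 s, in which the tool goes at most 62.5 mm and 10.7 degrees, less where a joint would pass 70% of its speed; a pose out of reach is approached as far as the arm can. A call is refused whole if a number of a shift passes 62.5 or a number of a turn 10.7, either way. A call with a gripper value outside its range is refused whole. The fingers move at their own pace and stop on an object; FORCE is the grip in N (left out, the last holds). Time passes only in rows, so rows that do not move let the fingers close. It gives the time, the measured TCP pose, the force, the opening and the grip force at its end, in the units of the state.
- get_obs(): the state, without advancing time (a new reading comes with each control period).
- capture(name): name is "side" or "top" or "wrist"; returns a dict with "color" (384x512x3 uint8, red, green, blue), "intrinsics" (3x3 intrinsics, pixels), "R" (3x3) and "t" (3): a world point X has camera coordinates R X + t; the wrist camera has in their place "hand_eye" (4x4, takes a point from camera to tool coordinates, whose origin is the TCP and whose axes are the flange's). Camera axes: x right, y down, z forward; pixel columns grow to the right and rows downward; lengths in mm; the calibration is good to about 2 mm. A picture is of the moment at which its call begins: read the wrist's pose just before it. There is no depth.
- finish_job(): hands the job in; it is judged then, once.
Trained networks look in the newest picture that a camera, given by its name, has taken for a name from the list of things; names that differ only in an ending like _2 or _b are one class to them, and where a whole thing is asked for, a point or a joint stands for the part that bears it (a point fixed in the world has none). Each returns a list of dicts, best first, with "score" (0 to 1); they miss things now and then, are a little off and sometimes report something else, mostly with a low value. They report only what shows in the picture. A call takes as long as a camera call. They do not tell look-alikes from the thing itself.
- look_for(target, camera): "point" ([x, y, z] in mm, in world coordinates, good to about 4 mm: the middle of the surface that is visible of it).
The state is a dict: "clock": time; "joint_positions": joint angles; "joint_velocities": joint speeds; "joint_torque": joint torques, N m; "ee_pos": TCP position; "tool_rot": TCP orientation; "ft_force": force on the tool from outside, world axes, zero at the start; "wrist_torque": the same for the moment, N m; "grip_width": finger opening in mm; "grasp_force": force on a finger pad.
Only numpy, scipy, OpenCV 4.12 (cv2) and the standard library are available. Lean on these libraries where they do the work, as an engineer would, in place of code of your own. Each camera call takes 0.05 s, during which the arm holds its last target. There are 200 camera calls.

## Working session

There is one attempt and no reset: what is moved stays moved. The work goes in short steps, Python scripts to look and compute and a shell command to move; the robot and the scene stay as the last step left them, time stands still between calls to the robot, and variables do not carry over. Pictures are saved under pics/ and viewed, at most 14 in all, crops included, and the job is handed in when it is done.

```bash
mkdir -p pics
cat > h.py <<'E'
from bench import *
import numpy as np, cv2
from scipy.spatial.transform import Rotation as Rn
def snap(cam,fn=None):
    o=get_obs(); c=capture(cam)
    if fn: cv2.imwrite('pics/'+fn,c['color'][:,:,::-1])
    if cam=='wrist':
        T=np.eye(4);T[:3,:3]=Rn.from_quat(o['tool_rot']).as_matrix();T[:3,3]=o['ee_pos']
        M=np.linalg.inv(T@np.array(c['hand_eye'])); c['R']=M[:3,:3]; c['t']=M[:3,3]
    return c
def proj(c,X):
    p=np.array(c['R'])@np.array(X,float)+np.array(c['t']); p=np.array(c['intrinsics'])@p; return (p[:2]/p[2]).round(0)
def ray(c,u,v,z):
    R=np.array(c['R']);t=np.array(c['t']).ravel();o=-R.T@t;d=R.T@np.linalg.inv(c['intrinsics'])@[u,v,1];return o+d*(z-o[2])/d[2]
E
python3 - <<'E'
from h import *
o=get_obs();print({k:np.round(o[k],3) for k in ['clock','ee_pos','tool_rot','grip_width']},Rn.from_quat(o['tool_rot']).as_matrix().round(2))
for cam in ['top','side']:
    c=snap(cam,cam+'0.png')
    for n in ['castor_1','wheel_1','label_1','reader','reader_handle','holster','spanner','tin','squeeze_bottle','mug','parts_bin','spectacle_case','tape_roll']:
        print(cam,n,[(np.round(d['point']).tolist(),round(d['score'],2),proj(c,d['point']).tolist()) for d in look_for(n,cam)[:5]])
E
python3 -c "
import cv2,numpy as np
"
```

```text
{'clock': np.float64(0.0), 'ee_pos': array([160.462, 603.499, 210.247]), 'tool_rot': array([ 0.13 ,  0.992, -0.001, -0.   ]), 'grip_width': np.float64(85.489)} [[-0.97  0.26 -0.  ]
 [ 0.26  0.97 -0.  ]
 [-0.   -0.   -1.  ]]
top castor_1 [([514.0, 396.0, 57.0], 0.91, [131.0, 198.0]), ([478.0, -215.0, 81.0], 0.7, [323.0, 208.0]), ([288.0, -231.0, 76.0], 0.68, [329.0, 270.0]), ([591.0, 243.0, 78.0], 0.6, [177.0, 173.0])]
top wheel_1 [([519.0, 396.0, 118.0], 0.88, [124.0, 196.0]), ([285.0, -238.0, 115.0], 0.81, [334.0, 272.0]), ([477.0, -220.0, 112.0], 0.78, [326.0, 208.0]), ([590.0, 251.0, 118.0], 0.56, [171.0, 172.0])]
top label_1 [([478.0, -221.0, 114.0], 0.79, [327.0, 208.0]), ([520.0, 396.0, 111.0], 0.79, [125.0, 196.0]), ([744.0, -181.0, 50.0], 0.7, [310.0, 125.0]), ([596.0, 253.0, 116.0], 0.61, [171.0, 170.0]), ([282.0, -237.0, 112.0], 0.56, [333.0, 273.0])]
top reader [([486.0, -449.0, 104.0], 0.95, [402.0, 204.0]), ([473.0, -217.0, 80.0], 0.48, [324.0, 210.0]), ([593.0, 238.0, 76.0], 0.34, [179.0, 173.0])]
top reader_handle []
top holster [([518.0, -418.0, 12.0], 0.64, [383.0, 1
[... 1181 characters left out ...]
 247.0, 98.0], 0.59, [208.0, 151.0]), ([731.0, -182.0, 32.0], 0.56, [346.0, 209.0])]
side reader [([480.0, -463.0, 102.0], 0.96, [385.0, 299.0])]
side reader_handle [([479.0, -462.0, 108.0], 0.69, [385.0, 297.0])]
side holster [([483.0, -474.0, 6.0], 0.88, [382.0, 327.0])]
side spanner [([527.0, 160.0, 6.0], 0.7, [216.0, 193.0])]
side tin [([550.0, -78.0, 30.0], 0.75, [277.0, 222.0])]
side squeeze_bottle [([726.0, 172.0, 74.0], 0.75, [259.0, 149.0])]
side mug [([336.0, 355.0, 58.0], 0.87, [124.0, 178.0])]
side parts_bin [([786.0, 8.0, 40.0], 0.86, [308.0, 171.0])]
side spectacle_case [([363.0, 126.0, 35.0], 0.93, [179.0, 217.0])]
side tape_roll [([733.0, -184.0, 32.0], 0.76, [347.0, 209.0])]
```

Run:
```python
import cv2
a=cv2.imread('pics/top0.png');b=cv2.imread('pics/side0.png')
cv2.imwrite('pics/v1.png',cv2.resize(a[90:350,80:460],(800,547),interpolation=cv2.INTER_CUBIC))
cv2.imwrite('pics/v2.png',cv2.resize(b[100:370,90:450],(800,600),interpolation=cv2.INTER_CUBIC))
```

```text
(no output)
```

View pics/v1.png

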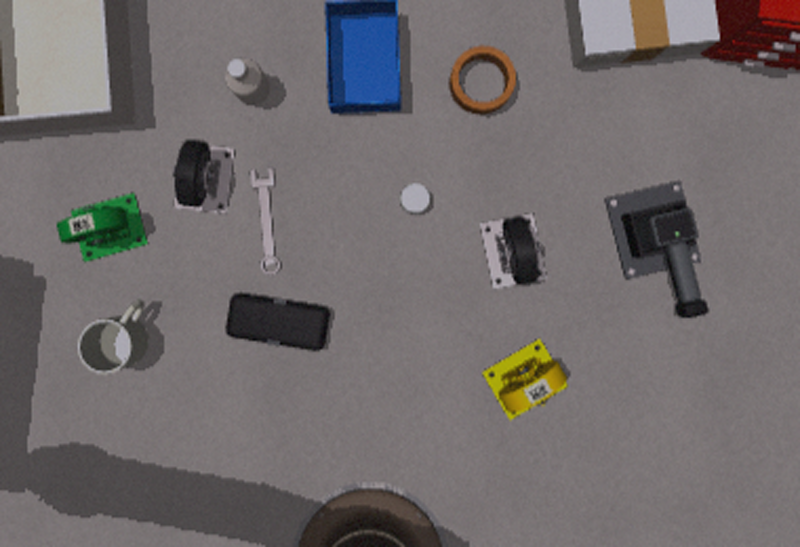

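View pics/v2.png

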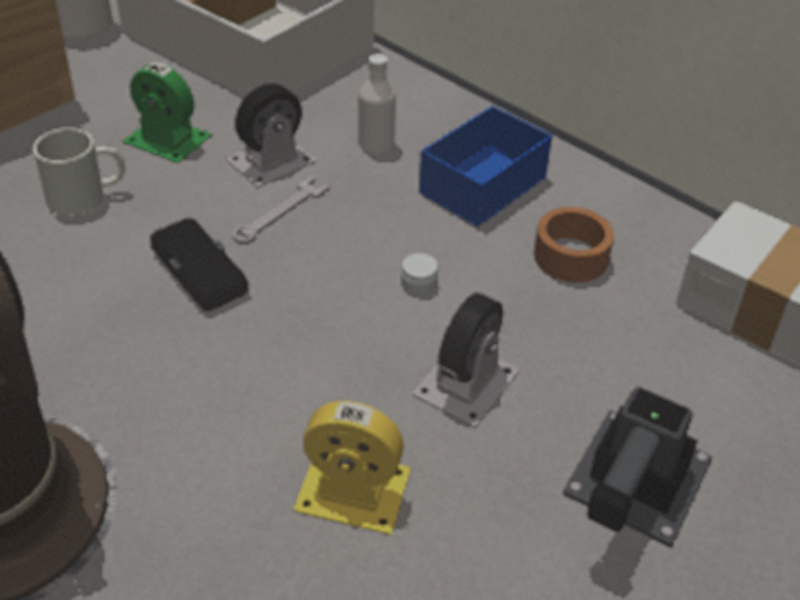

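The top view (enlarged) shows four castor shapes:
- A green one at (100,225) and a yellow one at (525,380). Both are decoys.
- A black-wheeled, steel-plated one at (205,177), which is world (590,250). This is castor_1.
- A second black-wheeled, steel-plated one at (515,250), which is world (478,-220). This is castor_3.

The middle place is empty. The holster and reader are at (665,235), handle toward the robot. I'll move over castor_1 for a close look with the wrist camera.

```bash
python3 -m handwheel '[[0,0,-55,0,0,0,85],[0,0,-55,0,0,0,85],[-46,-24,0,0,0,0,85],[-46,-24,0,0,0,0,85],[-46,-24,0,0,0,0,85],[-46,-24,0,0,0,0,85],[-46,-24,0,0,0,0,85],[-46,-24,0,0,0,0,85],[-46,-24,0,0,0,0,85],[-46,-24,0,0,0,0,85],[-46,-24,0,0,0,0,85],[-46,-24,0,0,0,0,85],[0,0,0,0,0,0,85]]'
python3 - <<'E'
from h import *
o=get_obs();print(o['ee_pos'],o['joint_positions'],Rn.from_quat(o['tool_rot']).as_matrix().round(2),o['ft_force'])
c=snap('wrist','w1.png');print(np.round(c['hand_eye'],2))
for n in ['castor_1','wheel_1','label_1']:
    print(n,[(np.round(d['point']).tolist(),round(d['score'],2),proj(c,d['point']).tolist()) for d in look_for(n,'wrist')[:3]])
E
```

```text
clock: 3.02
ee_pos: [546.4, 249.2, 321.0]
tool_rot: [0.133, 0.991, -0.001, 0.001]
ft_force: [-0.1, 1.0, 0.1]
grip_width: 84.8
grasp_force: 0.0
[546.40234921 249.23576721 320.97090517] [-0.71256342  0.29983222  0.26902873  1.51298623 -0.07823857  1.33944204
  0.86643415] [[-0.96  0.26  0.  ]
 [ 0.26  0.96 -0.  ]
 [-0.   -0.   -1.  ]] [-0.13780506  1.0278859   0.09094814]
[[-0.0000e+00 -9.4000e-01 -3.3000e-01  8.3270e+01]
 [ 1.0000e+00 -0.0000e+00  0.0000e+00  2.0000e-02]
 [-0.0000e+00 -3.3000e-01  9.4000e-01 -1.6197e+02]
 [ 0.0000e+00  0.0000e+00  0.0000e+00  1.0000e+00]]
castor_1 [([580.0, 257.0, 80.0], 0.79, [264.0, 173.0]), ([507.0, 396.0, 90.0], 0.72, [358.0, 92.0])]
wheel_1 [([582.0, 259.0, 121.0], 0.93, [268.0, 183.0]), ([519.0, 400.0, 118.0], 0.93, [371.0, 102.0])]
label_1 [([520.0, 398.0, 118.0], 0.78, [370.0, 103.0]), ([581.0, 256.0, 118.0], 0.59, [265.0, 182.0])]
```

View pics/w1.png

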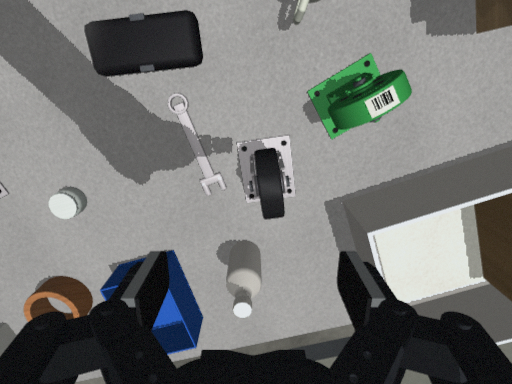

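The crop shows castor_1's steel plate at corners ~(237,144), (289,137), (296,194), (246,201), with its plain black wheel at (268,183) and no label visible. The green decoy shows a label at (383,100).

Run:
```python
from h import *
c=snap('wrist')
P=[ray(c,u,v,4)[:2] for u,v in [(237,144),(289,137),(296,194),(246,201)]]
print(np.round(P),np.mean(P,0).round(1))
for i in range(4):
    d=P[(i+1)%4]-P[i];print(np.linalg.norm(d).round(0),np.degrees(np.arctan2(d[1],d[0])).round(1))
# dark tread region
g=c['color'].max(2); m=((g<45)*255).astype(np.uint8); m[:, :245]=0;m[:,295:]=0;m[:140]=0;m[225:]=0
n,l,s,ce=cv2.connectedComponentsWithStats(m);k=1+s[1:,4].argmax();pts=np.argwhere(l==k)[:,::-1].astype(np.float32)
print(s[k],cv2.minAreaRect(pts))
W=np.array([ray(c,u,v,118)[:2] for u,v in pts]);w,V=np.linalg.eigh(np.cov(W.T));print(W.mean(0),V[:,1],np.degrees(np.arctan2(V[1,1],V[0,1])))
```

```text
[[540. 230.]
 [550. 313.]
 [647. 304.]
 [638. 219.]] [593.6 266.6]
84.0 82.9
97.0 -5.5
86.0 -96.3
99.0 173.2
[251 153  25  36 654] ((262.1899719238281, 169.8300018310547), (33.65828323364258, 23.334524154663086), 81.8698959350586)
[558.92312967 263.85131182] [-0.99504119  0.0994637 ] 174.2917112561936
```

```bash
python3 -m handwheel '[[0,0,0,0,0,-9,85],[-21,7,30,0,0,0,85],[-22,6,40,0,0,0,85],[0,0,0,0,0,0,85],[0,0,0,0,0,0,85]]'
python3 - <<'E'
from h import *
o=get_obs();R=Rn.from_quat(o['tool_rot']).as_matrix();print(R.round(3))
c=snap('wrist')
for n in ['wheel_1']:
    print(n,[(np.round(d['point']).tolist(),round(d['score'],2),proj(c,d['point']).tolist()) for d in look_for(n,'wrist')[:3]])
im=c['color'][:,:,::-1].copy()
# overlay wheel model
h=np.radians(-6.0);a=np.array([np.cos(h),np.sin(h),0]);b=np.array([-np.sin(h),np.cos(h),0])
for (cx,cy),col in [((590,258),(0,0,255)),((593.6,266.6),(0,255,0))]:
  for s in (-15,15):
    P=[proj(c,np.array([cx,cy,76])+50*(np.sin(t)*a+np.cos(t)*np.array([0,0,1]))+s*b) for t in np.linspace(-2,2,40)]
    cv2.polylines(im,[np.array(P,np.int32)],False,col,1)
cv2.imwrite('pics/w2.png',cv2.resize(im[0:300,100:420],(800,750)) [:600])
E
```

```text
clock: 3.9
ee_pos: [587.1, 263.3, 252.1]
tool_rot: [0.051, 0.999, 0.0, 0.0]
ft_force: [0.5, -0.3, 0.3]
grip_width: 85.1
grasp_force: 0.0
[[-0.995  0.101  0.   ]
 [ 0.101  0.995  0.001]
 [-0.     0.001 -1.   ]]
wheel_1 [([581.0, 259.0, 123.0], 0.9, [248.0, 168.0])]
```

View pics/w2.png

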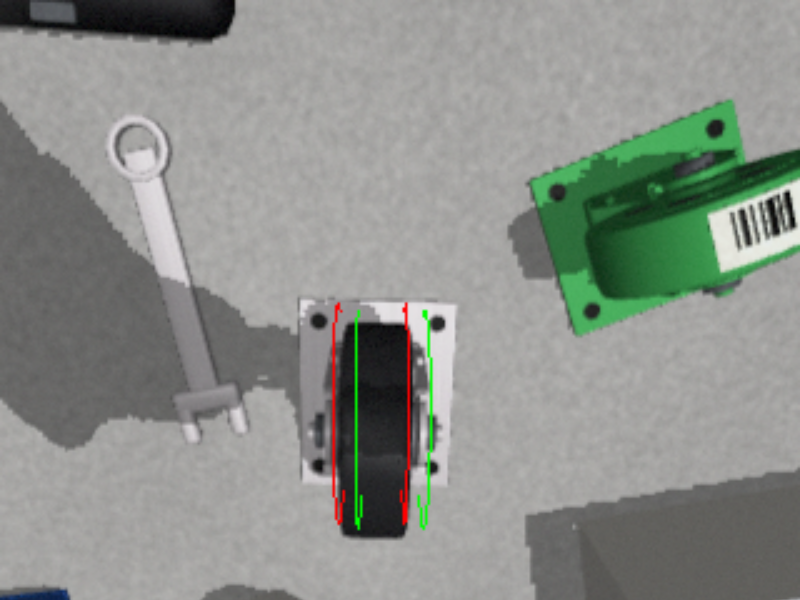

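The overlay shows the wheel spanning ~341–409 × 325–537 in the crop. That puts the wheel centre at about (597, 259.5), heading −6°. Next I grip it from above and turn it.

```bash
python3 -m handwheel '[[-10,-3,35,0,0,0,60],[0,0,36,0,0,0,60],[0,0,36,0,0,0,60],[0,0,36,0,0,0,60],[0,0,0,0,0,0,60],[0,0,0,0,0,0,28],[0,0,0,0,0,0,28],[0,0,0,0,0,0,28],[0,0,0,0,0,0,28]]' 25
python3 -m handwheel '[[-5.7,0,0.5,0,10,0,28],[-5.7,0,0.5,0,10,0,28],[-5.7,0,0.5,0,10,0,28],[-5.7,0,0.5,0,10,0,28],[0,0,0,0,0,0,28]]'
python3 - <<'E'
from h import *
o=get_obs();print(o['joint_positions'].round(2) if hasattr(o['joint_positions'],'round') else o['joint_positions'],Rn.from_quat(o['tool_rot']).as_matrix().round(3))
snap('wrist','w3.png');c=snap('side','s3.png')
im=cv2.imread('pics/s3.png');cv2.imwrite('pics/s3c.png',np.hstack([cv2.resize(im[70:230,120:320],(500,400),interpolation=2),cv2.resize(cv2.imread('pics/w3.png')[50:384,100:400],(300,400))]))
E
```

```text
clock: 5.12
ee_pos: [597.5, 258.6, 108.8]
tool_rot: [0.051, 0.999, 0.0, 0.0]
ft_force: [1.2, -0.8, 0.1]
grip_width: 28.1
grasp_force: 0.0
clock: 5.75
ee_pos: [618.7, 253.3, 88.5]
tool_rot: [0.051, 0.937, 0.016, -0.346]
ft_force: [-1.8, -1.1, -5.9]
grip_width: 28.0
grasp_force: 30.7
[-0.35  1.07  0.09  0.89 -0.34  1.85  1.2 ] [[-0.756  0.107 -0.646]
 [ 0.085  0.994  0.065]
 [ 0.65  -0.006 -0.76 ]]
```

View pics/s3c.png

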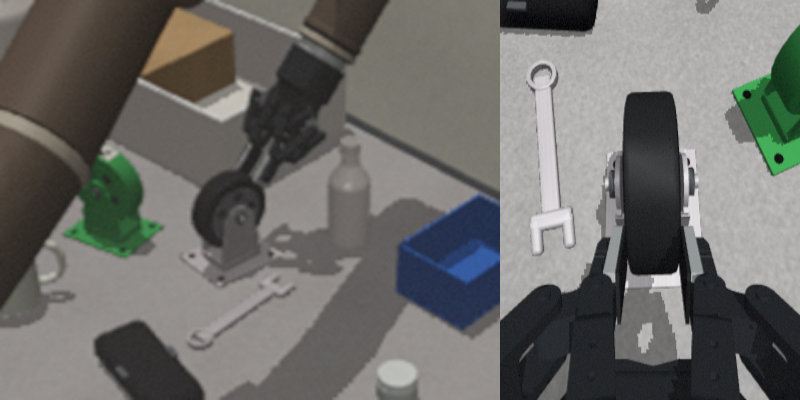

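The wheel turned 40° toward the far side, and joint 6 hit its limit there. I'll release, back off radially and swing round to the near side, then turn from there.

```bash
python3 -m handwheel '[[0,0,0,0,0,0,60],[0,0,0,0,0,0,60],[0,0,-20,0,0,0,60],[0,0,-30,0,0,0,60],[8,0,-30,0,0,0,60],[18,0,1.6,0,-10,0,60],[18,0,1.6,0,-10,0,60],[18,0,1.6,0,-10,0,60],[18,0,1.6,0,-10,0,60],[18,0,1.6,0,-10,0,60],[0,0,0,0,0,0,60]]'
python3 - <<'E'
from h import *
o=get_obs();R=Rn.from_quat(o['tool_rot']).as_matrix();print(R.round(3))
c=snap('wrist','w4.png')
im=c['color'][:,:,::-1].copy()
h=np.radians(-6.0);a=np.array([np.cos(h),np.sin(h),0]);b=np.array([-np.sin(h),np.cos(h),0])
for (cx,cy),col in [((597,259.5),(0,0,255))]:
  for s in (-15,15):
    P=[proj(c,np.array([cx,cy,76])+50*(np.sin(t)*a+np.cos(t)*np.array([0,0,1]))+s*b) for t in np.linspace(-2,2,40)]
    cv2.polylines(im,[np.array(P,np.int32)],False,col,1)
cv2.imwrite('pics/w4c.png',cv2.resize(im[0:300,100:420],(640,600)))
print(o['ee_pos'])
E
```

```text
clock: 7.22
ee_pos: [538.2, 259.2, 165.2]
tool_rot: [0.056, 0.992, 0.003, 0.11]
ft_force: [0.9, 0.1, 0.8]
grip_width: 59.7
grasp_force: 0.0
[[-0.969  0.11   0.219]
 [ 0.112  0.994 -0.006]
 [-0.218  0.018 -0.976]]
[538.22497626 259.21149406 165.1510653 ]
```

View pics/w4c.png

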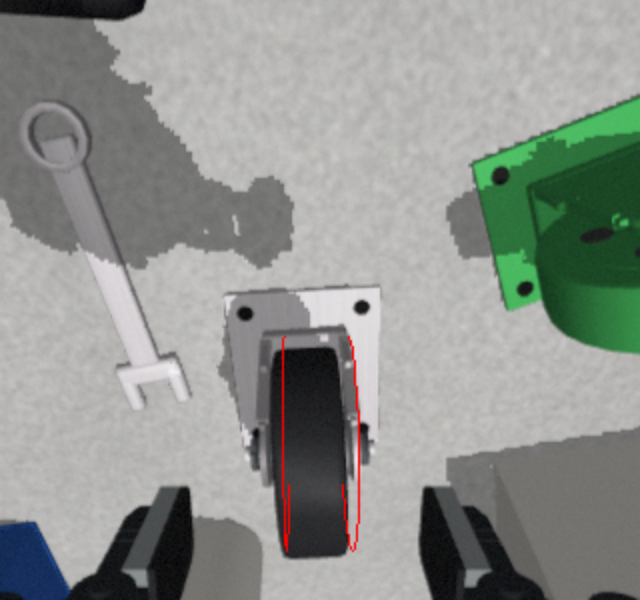

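The wheel moved slightly, to about (601, 254.5), and shows no label yet. Next I tilt 50° on the near side, approach and grip.

```bash
python3 -m handwheel '[[6.5,1,14.5,0,-9.3,0,60],[9,1,13,0,-9.3,0,60],[0,0,0,0,-9.3,0,60],[0,0,0,0,-9.3,0,60],[0,0,0,0,0,0,60]]'
python3 - <<'E'
from h import *
o=get_obs();R=Rn.from_quat(o['tool_rot']).as_matrix();print(R.round(3),np.degrees(np.arctan2(R[0,2],-R[2,2])),np.round(o['joint_positions'],2))
d=np.array([601-25,257.5,97])-o['ee_pos'];print((R.T@d).round(1))
E
```

```text
clock: 7.9
ee_pos: [544.2, 250.0, 136.6]
tool_rot: [0.065, 0.941, -0.031, 0.33]
ft_force: [0.3, -0.0, 0.2]
grip_width: 60.1
grasp_force: 0.0
[[-0.774  0.143  0.617]
 [ 0.102  0.99  -0.102]
 [-0.625 -0.016 -0.781]] 38.31713768329099 [-0.93  0.3   0.09  2.22  1.21  0.57 -0.46]
[ 0.9 12.6 49.8]
```

```bash
python3 -m handwheel '[[0,4,0,0,-6,0,60],[0,4,0,0,-6,0,60],[0,0,0,0,0,0,60],[0,0,0,0,0,0,60]]'
python3 - <<'E'
from h import *
o=get_obs();R=Rn.from_quat(o['tool_rot']).as_matrix();print(R.round(3),np.degrees(np.arctan2(R[0,2],-R[2,2])),np.round(o['joint_positions'],2))
d=np.array([601-25,257.5,97])-o['ee_pos'];print((R.T@d).round(1))
E
```

```text
clock: 8.4
ee_pos: [546.7, 255.8, 136.7]
tool_rot: [0.064, 0.902, -0.039, 0.425]
ft_force: [-0.2, -0.5, 0.2]
grip_width: 60.2
grasp_force: 0.0
[[-0.631  0.148  0.762]
 [ 0.082  0.989 -0.125]
 [-0.772 -0.016 -0.636]] 50.149920096679395 [-1.07  0.38  0.12  2.31  1.59  0.73 -0.95]
[12.3  6.6 47.3]
```

```bash
python3 -m handwheel '[[12,3,0,0,0,0,60],[0,3,16,0,0,0,60],[0,0,16,0,0,0,60],[0,0,15,0,0,0,60],[0,0,0,0,0,0,28],[0,0,0,0,0,0,28],[0,0,0,0,0,0,28],[0,0,0,0,0,0,28]]'
python3 - <<'E'
from h import *
o=get_obs();print(o['ee_pos'],o['grip_width'])
E
python3 -m handwheel '[[-5,0,0.5,0,9,0,28],[-5,0,0.5,0,9,0,28],[-5,0,0.5,0,9,0,28],[-5,0,0.5,0,9,0,28],[-5,0,0.5,0,9,0,28],[0,0,0,0,0,0,28]]'
python3 - <<'E'
from h import *
o=get_obs();R=Rn.from_quat(o['tool_rot']).as_matrix();print(np.degrees(np.arctan2(R[0,2],-R[2,2])))
E
python3 -m handwheel '[[-5,0,0.5,0,9,0,28],[-5,0,0.5,0,9,0,28],[-5,0,0.5,0,9,0,28],[0,0,0,0,0,0,28]]'
python3 - <<'E'
from h import *
o=get_obs();R=Rn.from_quat(o['tool_rot']).as_matrix();print(np.degrees(np.arctan2(R[0,2],-R[2,2])),np.round(o['joint_positions'],2))
c=snap('wrist','w5.png');snap('side','s5.png')
cv2.imwrite('pics/v5.png',np.hstack([cv2.resize(cv2.imread('pics/s5.png')[70:230,120:320],(500,400),interpolation=2),cv2.resize(cv2.imread('pics/w5.png')[50:384,100:400],(300,400))]))
E
```

```text
clock: 9.4
ee_pos: [574.6, 258.0, 97.1]
tool_rot: [0.063, 0.902, -0.038, 0.426]
ft_force: [0.6, 0.2, -0.4]
grip_width: 28.0
grasp_force: 0.0
[574.56958294 257.97273699  97.0616488 ] 27.987834075208795
clock: 10.15
ee_pos: [593.5, 244.1, 105.5]
tool_rot: [0.084, 0.977, -0.043, 0.189]
ft_force: [-8.5, 12.4, 24.0]
grip_width: 27.8
grasp_force: 12.7
21.388371143419327
clock: 10.65
ee_pos: [610.4, 239.0, 106.1]
tool_rot: [0.096, 0.994, -0.023, -0.044]
ft_force: [3.2, 10.3, 23.3]
grip_width: 27.8
grasp_force: 11.2
-5.229866962346525 [-0.29  0.63 -0.24  1.51  0.15  1.12  0.82]
```

View pics/v5.png

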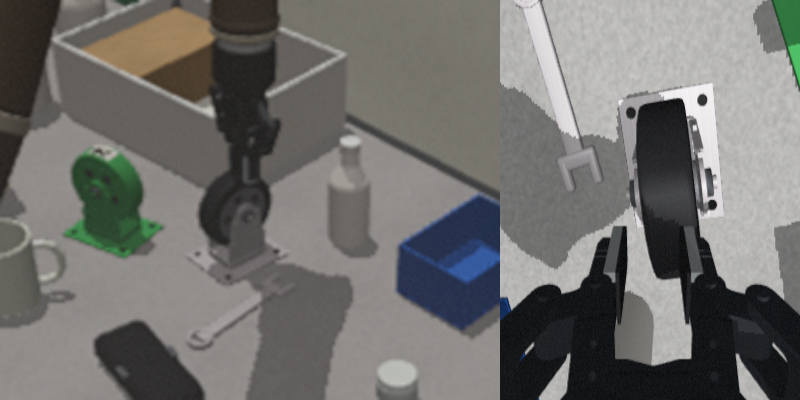

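The arm lagged during the wrist flip and drifted ~15 mm in y. I'll release, look, and turn more slowly from here on.

```bash
python3 -m handwheel '[[0,0,0,0,0,0,60],[0,0,0,0,0,0,60],[0,0,0,0,0,0,60],[0,0,-40,0,0,0,60],[0,0,-40,0,0,0,60],[0,0,-40,0,0,0,60],[0,0,0,0,0,0,60]]'
cat >> h.py <<'E'
def look(fn,cx,cy,hd,crop=None):
    o=get_obs();R=Rn.from_quat(o['tool_rot']).as_matrix();print(R.round(3),np.round(o['joint_positions'],2),np.round(o['ee_pos'],1))
    c=snap('wrist');im=c['color'][:,:,::-1].copy()
    h=np.radians(hd);a=np.array([np.cos(h),np.sin(h),0]);b=np.array([-np.sin(h),np.cos(h),0])
    im=cv2.resize(im,(1024,768),interpolation=2)
    for s in (-15,15):
        P=[2*proj(c,np.array([cx,cy,76])+50*(np.sin(t)*a+np.cos(t)*np.array([0,0,1]))+s*b)for t in np.linspace(-2,2,60)]
        cv2.polylines(im,[np.array(P,np.int32)],False,(0,0,255),1)
    u,v=(2*proj(c,[cx,cy,76])).astype(int);v0=max(0,v-250);u0=max(0,u-300)
    print('crop0',u0,v0);cv2.imwrite('pics/'+fn,im[v0:v0+500,u0:u0+600]);return c
E
python3 - <<'E'
from h import *
c=look('w6.png',605,245,-10)
print([(np.round(d['point']).tolist(),round(d['score'],2)) for d in look_for('wheel_1','wrist')[:3]])
print([(np.round(d['point']).tolist(),round(d['score'],2)) for d in look_for('label_1','wrist')[:3]])
E
```

```text
clock: 11.62
ee_pos: [616.9, 241.1, 223.8]
tool_rot: [0.094, 0.994, -0.029, -0.046]
ft_force: [-0.7, -0.4, -1.0]
grip_width: 60.0
grasp_force: 0.0
[[-0.978  0.185 -0.096]
 [ 0.19   0.981 -0.048]
 [ 0.085 -0.065 -0.994]] [-0.3   0.55 -0.24  1.36  0.12  1.35  0.84] [616.9 241.1 223.8]
crop0 226 88
[([527.0, 400.0, 123.0], 0.72), ([595.0, 251.0, 121.0], 0.67)]
[([526.0, 398.0, 122.0], 0.84), ([593.0, 253.0, 122.0], 0.68)]
```

View pics/w6.png

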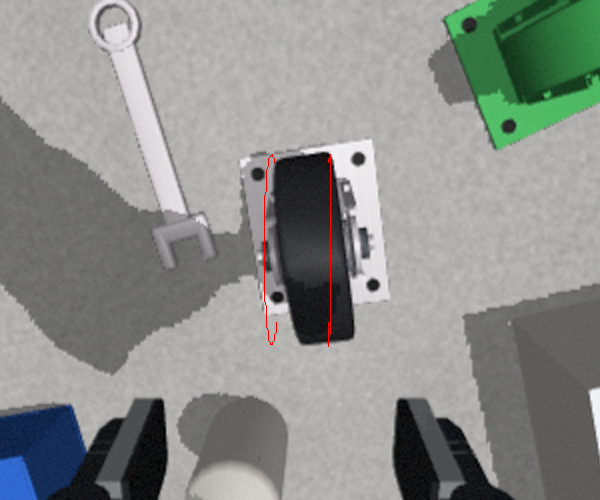

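The wheel is at about (606, 253), heading about −3.5°, with no label yet after roughly 95°. I'll add a planning helper and re-grip with slow turning.

```bash
cat >> h.py <<'E'
def plan(cx,cy,hd,tilt,r,cz=76):
    o=get_obs();R=Rn.from_quat(o['tool_rot'])
    h=np.radians(hd);a=np.array([np.cos(h),np.sin(h),0]);b=np.array([-np.sin(h),np.cos(h),0])
    T=Rn.from_matrix(np.c_[-a,b,[0,0,-1]])*Rn.from_euler('y',tilt,degrees=True)
    tgt=np.array([cx,cy,cz])-r*T.as_matrix()[:,2]
    print('shift(tool now)',R.inv().apply(tgt-o['ee_pos']).round(1),'turn',np.degrees((R.inv()*T).as_rotvec()).round(1),'tgt',tgt.round(1),'shift in tgt axes',T.inv().apply(tgt-o['ee_pos']).round(1),'j',np.round(o['joint_positions'],2))
E
python3 - <<'E'
from h import *
plan(606,253,-3.5,-40,100)
E
```

```text
shift(tool now) [68.4  8.1 72.6] turn [ -6.1 -45.4  -5.8] tgt [541.8 256.9 152.6] shift in tgt axes [99.2 12.8  3.5] j [-0.3   0.56 -0.24  1.36  0.12  1.35  0.84]
```

```bash
python3 -m handwheel '[[8,0,0,-0.5,-3.8,-0.5,60],[8,0,0,-0.5,-3.8,-0.5,60],[8,0,0,-0.5,-3.8,-0.5,60],[8,0,0,-0.5,-3.8,-0.5,60],[8,0,0,-0.5,-3.8,-0.5,60],[8,0,0,-0.5,-3.8,-0.5,60],[8,0,0,-0.5,-3.8,-0.5,60],[8,0,0,-0.5,-3.8,-0.5,60],[8,0,0,-0.5,-3.8,-0.5,60],[8,0,0,-0.5,-3.8,-0.5,60],[0,0,0,-0.5,-3.8,-0.5,60],[0,0,0,-0.5,-3.8,-0.5,60],[0,0,0,0,0,0,60],[0,0,0,0,0,0,60]]'
python3 - <<'E'
from h import *
plan(606,253,-3.5,-40,100)
plan(606,253,-3.5,-40,33)
E
```

```text
clock: 13.52
ee_pos: [539.2, 250.5, 203.5]
tool_rot: [0.027, 0.939, -0.012, 0.343]
ft_force: [0.1, 0.2, 0.7]
grip_width: 60.0
grasp_force: 0.0
shift(tool now) [31.1  6.8 40.3] turn [-0.1  0.1  0.2] tgt [541.8 256.9 152.6] shift in tgt axes [31.   6.6 40.4] j [-0.71  0.16 -0.15  2.21  1.14  0.62 -0.25]
shift(tool now) [ 31.2   6.8 107.3] turn [-0.1  0.1  0.2] tgt [584.8 254.3 101.3] shift in tgt axes [ 31.    6.6 107.4] j [-0.71  0.16 -0.15  2.21  1.14  0.62 -0.25]
```

Turning matches the plan when it is slow. Now I grip and turn slowly, 3.5° per row.

```bash
python3 -m handwheel '[[16,4,0,0,0,0,60],[15,3,20,0,0,0,60],[0,0,30,0,0,0,60],[0,0,30,0,0,0,60],[0,0,27,0,0,0,60],[0,0,0,0,0,0,60],[0,0,0,0,0,0,28],[0,0,0,0,0,0,28],[0,0,0,0,0,0,28],[0,0,0,0,0,0,28]]'
python3 -m handwheel '[[-2,0,0.1,0,3.5,0,28],[-2,0,0.1,0,3.5,0,28],[-2,0,0.1,0,3.5,0,28],[-2,0,0.1,0,3.5,0,28],[-2,0,0.1,0,3.5,0,28],[-2,0,0.1,0,3.5,0,28],[-2,0,0.1,0,3.5,0,28],[-2,0,0.1,0,3.5,0,28],[-2,0,0.1,0,3.5,0,28],[-2,0,0.1,0,3.5,0,28],[-2,0,0.1,0,3.5,0,28],[-2,0,0.1,0,3.5,0,28],[-2,0,0.1,0,3.5,0,28],[-2,0,0.1,0,3.5,0,28],[-2,0,0.1,0,3.5,0,28],[-2,0,0.1,0,3.5,0,28],[-2,0,0.1,0,3.5,0,28],[-2,0,0.1,0,3.5,0,28],[-2,0,0.1,0,3.5,0,28],[0,0,0,0,0,0,28]]'
python3 - <<'E'
from h import *
plan(606,253,-3.5,26.5,33)
c=snap('wrist','w7.png')
print([(np.round(d['point']).tolist(),round(d['score'],2),proj(c,d['point'])) for d in look_for('label_1','wrist')[:3]])
g=c['color'][50:300,200:320].min(2);print((g>190).sum())
E
```

```text
clock: 14.78
ee_pos: [585.0, 254.9, 102.7]
tool_rot: [0.027, 0.939, -0.011, 0.344]
ft_force: [0.3, -0.4, -0.3]
grip_width: 28.2
grasp_force: 0.0
clock: 17.27
ee_pos: [621.0, 251.9, 104.1]
tool_rot: [0.029, 0.973, 0.005, -0.228]
ft_force: [-0.2, -0.0, -0.6]
grip_width: 27.8
grasp_force: 0.0
shift(tool now) [ 0.9  0.1 -1.1] turn [-0.2  0.1 -0. ] tgt [620.7 252.1 105.5] shift in tgt axes [ 0.9  0.1 -1.1] j [-0.14  0.92 -0.46  1.1   0.13  1.58  0.98]
[([533.0, 382.0, 109.0], 0.92, array([453.,  79.])), ([601.0, 248.0, 120.0], 0.81, array([243., 198.]))]
915
```

View pics/w7.png

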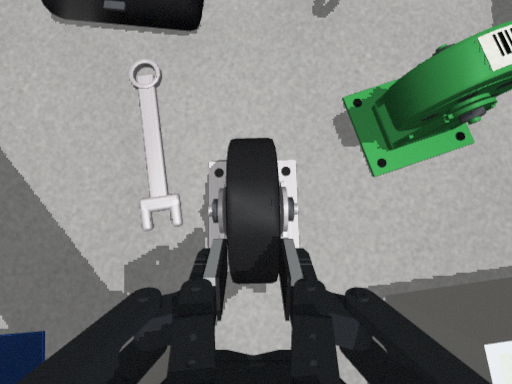

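The grasp force is 0 at 28 mm, so the pads were not really clamping, and no label shows on the near tread. I'll arc back with the fingers open, close properly with opening 0, and repeat.

```bash
python3 -m handwheel '[[0,0,0,0,0,0,60],[0,0,0,0,0,0,60],[2,0,0.1,0,-3.5,0,60],[2,0,0.1,0,-3.5,0,60],[2,0,0.1,0,-3.5,0,60],[2,0,0.1,0,-3.5,0,60],[2,0,0.1,0,-3.5,0,60],[2,0,0.1,0,-3.5,0,60],[2,0,0.1,0,-3.5,0,60],[2,0,0.1,0,-3.5,0,60],[2,0,0.1,0,-3.5,0,60],[2,0,0.1,0,-3.5,0,60],[2,0,0.1,0,-3.5,0,60],[2,0,0.1,0,-3.5,0,60],[2,0,0.1,0,-3.5,0,60],[2,0,0.1,0,-3.5,0,60],[2,0,0.1,0,-3.5,0,60],[2,0,0.1,0,-3.5,0,60],[2,0,0.1,0,-3.5,0,60],[2,0,0.1,0,-3.5,0,60]]'
python3 -m handwheel '[[2,0,0.1,0,-3.5,0,60],[0,0,0,0,0,0,0],[0,0,0,0,0,0,0],[0,0,0,0,0,0,0],[0,0,0,0,0,0,0],[0,0,0,0,0,0,0]]' 25
python3 - <<'E'
from h import *
plan(606,253,-3.5,-40,33)
E
```

```text
clock: 19.88
ee_pos: [586.5, 255.1, 103.0]
tool_rot: [0.027, 0.948, -0.009, 0.316]
ft_force: [0.3, -0.1, 0.8]
grip_width: 59.8
grasp_force: 0.0
clock: 20.62
ee_pos: [585.6, 254.3, 100.9]
tool_rot: [0.028, 0.939, -0.011, 0.344]
ft_force: [-0.1, 0.7, -0.7]
grip_width: -0.3
grasp_force: 0.0
shift(tool now) [ 0.3 -0.1 -0.8] turn [-0.   0.2  0.2] tgt [584.8 254.3 101.3] shift in tgt axes [ 0.3 -0.1 -0.8] j [-0.82  0.4   0.07  2.22  1.55  0.47 -0.68]
```

Run:
```python
from h import *
o=get_obs();c=snap('wrist','w8.png');snap('side','s8.png');print(proj(c,o['ee_pos']),proj(c,[606,253,76]))
R=np.array(c['R']);print((R@o['ee_pos']+c['t']).round())
a=cv2.imread('pics/w8.png');cv2.circle(a,tuple(proj(c,o['ee_pos']).astype(int).tolist()),4,(0,0,255),-1)
cv2.imwrite('pics/v8.png',np.hstack([cv2.resize(cv2.imread('pics/s8.png')[70:230,120:320],(400,320),interpolation=2),cv2.resize(a,(400,320))]))
```

```text
[253. 235.] [253. 213.]
[  0.  26. 180.]
```

View pics/v8.png

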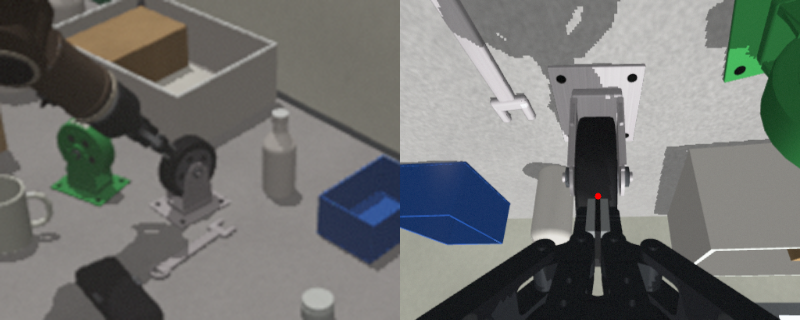

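Run:
```python
from h import *
c=snap('wrist')
for u,v,z in [(192,83,4),(314,83,4),(215,228,76),(292,228,76),(235,150,110),(270,150,110)]: print(u,v,z,ray(c,u,v,z).round(1))
c=snap('top','t8.png');print([(np.round(d['point']).tolist(),round(d['score'],2)) for d in look_for('wheel_1','top')[:5]])
c=snap('side');print([(np.round(d['point']).tolist(),round(d['score'],2)) for d in look_for('wheel_1','side')[:5]])
```

```text
192 83 4 [551.8 215.    4. ]
314 83 4 [556.5 297.    4. ]
215 228 76 [629.7 222.3  76. ]
292 228 76 [632.9 281.7  76. ]
235 150 110 [492.  254.1 110. ]
270 150 110 [492.6 265.2 110. ]
[([479.0, -220.0, 113.0], 0.82), ([605.0, 240.0, 119.0], 0.71), ([517.0, 397.0, 114.0], 0.68), ([288.0, -236.0, 120.0], 0.63), ([520.0, -420.0, 1.0], 0.42)]
[([589.0, 238.0, 98.0], 0.93), ([451.0, -240.0, 104.0], 0.87), ([508.0, 385.0, 92.0], 0.55)]
```

Run:
```python
from h import *
c=look('w9.png',606,253,-3.5)
```

```text
[[-0.762  0.059  0.645]
 [ 0.043  0.998 -0.04 ]
 [-0.646 -0.003 -0.763]] [-0.83  0.4   0.07  2.22  1.55  0.47 -0.68] [585.2 254.6 100.7]
crop0 206 178
```

View pics/w9.png

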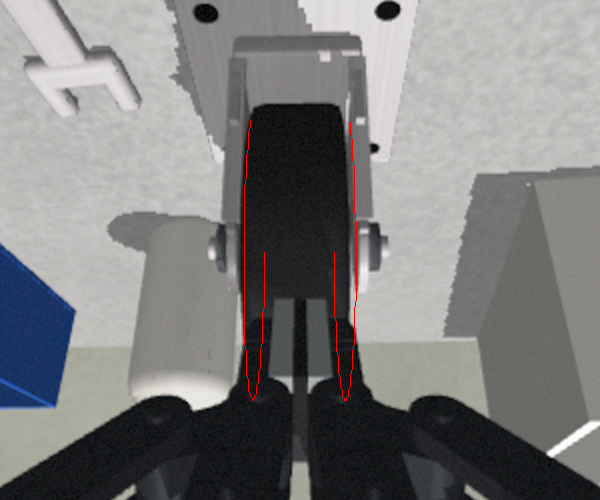

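Run:
```python
from h import *
o=get_obs();c=snap('wrist');K=np.array(c['intrinsics']);print(K)
d=K[0,0]*62/90;R=np.array(c['R']);t=np.array(c['t'])
p=np.linalg.inv(K)@[252,213,1]*d;print('depth',d,'world',R.T@(p-t),'cam',-R.T@t, 'model depth',(R@[606,253,76]+t)[2])
# finger: pad tips crop (298,300)->px
u,v=(298+206)/2,(300+178)/2; print(u,v,proj(c,o['ee_pos']), proj(c,[613,253,76+45]))
# wheel width 95 crop px at row 200 
print('tread depth',K[0,0]*30/47.5)
c=snap('top');g=c['color']; print(proj(c,[606,253,76]),proj(c,[606,253,0]))
```

```text
[[300.3406175    0.         252.6990468 ]
 [  0.         300.3406175  191.16678245]
 [  0.           0.           1.        ]]
depth 206.90131427736608 world [602.63809754 252.78841458  77.15278181] cam [417.16612869 264.37143251 169.35142445] model depth 210.36640729885227
252.0 239.0 [253. 235.] [253. 281.]
tread depth 189.68881105225412
[174. 169.] [179. 171.]
```

```bash
python3 -m handwheel '[[0,0,2,0,0,0,0],[0,0,2,0,0,0,0],[0,0,0,0,0,0,0]]' 
python3 -m handwheel '[[0,0,-4,0,0,0,0],[0,0,-12,0,0,0,0],[0,0,-20,0,0,0,0],[0,0,0,0,0,0,0]]'
python3 - <<'E'
from h import *
o=get_obs();c=snap('wrist')
for T in ([585.5,254.5,101],o['ee_pos']): print(np.array(T)-[0,0,0],proj(c,T))
plan(604,253,-3.5,-40,50)
im=c['color'];cv2.imwrite('pics/w10.png',cv2.resize(im[100:340,130:380,::-1],(750,600),interpolation=2)[:, :])
E
```

```text
clock: 21.5
ee_pos: [587.6, 255.9, 98.9]
tool_rot: [0.027, 0.938, -0.01, 0.344]
ft_force: [-10.5, -0.4, 14.2]
grip_width: -0.1
grasp_force: 8.9
clock: 22.0
ee_pos: [564.5, 256.5, 126.0]
tool_rot: [0.027, 0.938, -0.011, 0.344]
ft_force: [-0.2, 0.8, 0.1]
grip_width: 0.2
grasp_force: 0.0
[585.5 254.5 101. ] [252. 213.]
[564.54025801 256.45809408 125.99437565] [253. 235.]
shift(tool now) [ 1.8 -0.8 13.2] turn [0.  0.3 0.2] tgt [571.9 255.  114.3] shift in tgt axes [ 1.7 -0.8 13.2] j [-0.85  0.33  0.05  2.24  1.44  0.5  -0.58]
```

View pics/w10.png

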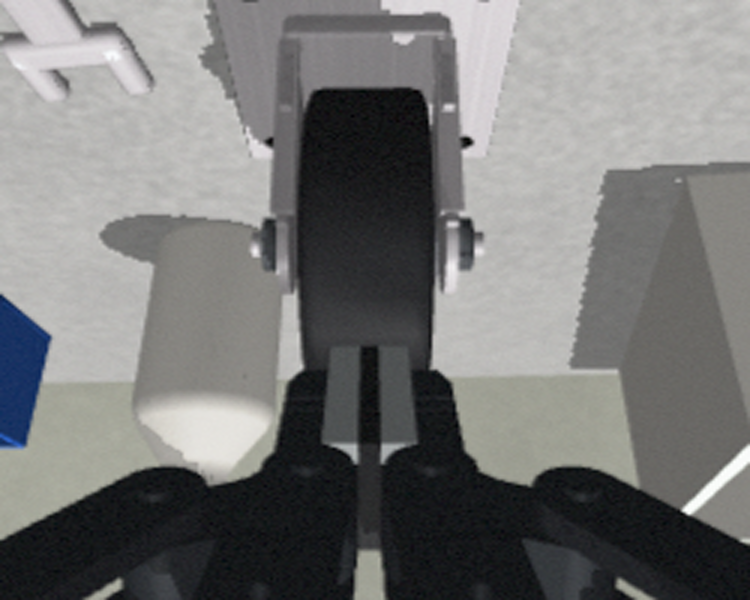

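The closed fingertips meet the tread only ~40–50 mm from the axle. So the axle is farther out, at x≈616, and the pads sit back a few mm when open, which made my grips too shallow. I'll re-grip 12 mm deeper at −30° tilt.

```bash
cat >> h.py <<'E'
def tread(c,cx,cy,hd):
    h=np.radians(hd);a=np.array([np.cos(h),np.sin(h),0]);b=np.array([-np.sin(h),np.cos(h),0]);k=np.array([0,0,1.])
    C=np.array([cx,cy,76.]);cam=-np.array(c['R']).T@np.array(c['t']).ravel();out=[]
    for t in range(-120,121,5):
        n=np.sin(np.radians(t))*a+np.cos(np.radians(t))*k; P=C+50*n
        if (cam-P)@n<0.1*np.linalg.norm(cam-P): continue
        v=[]
        for s in (-8,-5,-2,2,5,8):
            u,w=proj(c,P+s*b).astype(int)
            if 0<=u<512 and 0<=w<384: v.append(int(c['color'][w,u].min()))
        if v: out.append((t,max(v)))
    print('tread',' '.join(f'{t}:{m}' for t,m in out))
E
python3 -m handwheel '[[0,0,-20,0,0,0,60],[0,0,0,0,5,0,60],[0,0,0,0,5,0,60],[0,0,0,0,0,0,60]]'
python3 - <<'E'
from h import *
tread(snap('wrist'),614,253,-3.5)
plan(616,253,-3.5,-30,24)
E
```

```text
clock: 22.55
ee_pos: [553.7, 255.2, 140.7]
tool_rot: [0.03, 0.964, -0.01, 0.265]
ft_force: [0.2, 0.2, 0.6]
grip_width: 59.8
grasp_force: 0.0
tread -120:20 -115:19 -110:22 -105:21 -100:24 -95:22 -90:24 -85:25 -80:27 -75:32 -70:36 -65:39 -60:44 -55:46 -50:48 -45:53 -40:63 -35:68 -30:63 -25:58 -20:53 -15:46 -10:46 -5:45 0:43 5:144 10:191 15:191 20:188
shift(tool now) [-21.6   2.2  63.3] turn [-0.3  0.8 -0. ] tgt [604.  253.7  96.8] shift in tgt axes [-22.6   1.9  63. ] j [-0.73  0.28 -0.01  2.13  0.89  0.51  0.02]
```

```bash
python3 -m handwheel '[[-11,1,0,0,0,0,60],[-11,1,0,0,0,0,60],[0,0,21,0,0,0,60],[0,0,21,0,0,0,60],[0,0,21,0,0,0,60],[0,0,0,0,0,0,60],[0,0,0,0,0,0,0],[0,0,0,0,0,0,0],[0,0,0,0,0,0,0],[0,0,0,0,0,0,0]]' 25
python3 - <<'E'
from h import *
plan(616,253,-3.5,-30,24)
E
```

```text
clock: 23.85
ee_pos: [602.8, 254.6, 97.9]
tool_rot: [0.029, 0.964, -0.01, 0.265]
ft_force: [-4.0, -1.7, 5.3]
grip_width: 28.8
grasp_force: 28.2
shift(tool now) [-0.5 -0.8  1.6] turn [-0.2  0.7  0.1] tgt [604.  253.7  96.8] shift in tgt axes [-0.5 -0.8  1.6] j [-0.71  0.41  0.05  2.07  0.96  0.41 -0.  ]
```

Now it is a true grip (28.8 mm, 28 N). I turn slowly through 56°, then look from above.

```bash
python3 -m handwheel '[[-1.5,0,0.05,0,3.5,0,0],[-1.5,0,0.05,0,3.5,0,0],[-1.5,0,0.05,0,3.5,0,0],[-1.5,0,0.05,0,3.5,0,0],[-1.5,0,0.05,0,3.5,0,0],[-1.5,0,0.05,0,3.5,0,0],[-1.5,0,0.05,0,3.5,0,0],[-1.5,0,0.05,0,3.5,0,0],[-1.5,0,0.05,0,3.5,0,0],[-1.5,0,0.05,0,3.5,0,0],[-1.5,0,0.05,0,3.5,0,0],[-1.5,0,0.05,0,3.5,0,0],[-1.5,0,0.05,0,3.5,0,0],[-1.5,0,0.05,0,3.5,0,0],[-1.5,0,0.05,0,3.5,0,0],[-1.5,0,0.05,0,3.5,0,0],[0,0,0,0,0,0,0]]'
python3 - <<'E'
from h import *
plan(616,253,-3.5,26,24)
c=snap('wrist','w11.png');tread(c,616,253,-3.5)
E
```

```text
clock: 25.98
ee_pos: [626.1, 252.6, 95.5]
tool_rot: [0.03, 0.975, 0.004, -0.22]
ft_force: [0.1, -1.0, -7.5]
grip_width: 29.2
grasp_force: 26.7
shift(tool now) [ 0.5 -0.3 -2.1] turn [-0.3  0.6 -0.1] tgt [626.5 252.4  97.6] shift in tgt axes [ 0.5 -0.2 -2. ] j [-0.18  0.91 -0.37  1.11  0.08  1.55  1.02]
tread -65:31 -60:28 -55:34 -50:37 -45:36 -40:36 -35:37 -30:37 -25:37 -20:39 -15:51 -10:59 -5:70 0:68 5:66 10:57 15:42 20:39 25:40 30:39 35:36 40:29 45:22 50:22 55:23 60:21 65:183 70:183
```

```bash
python3 -m handwheel '[[0,0,0,0,0,0,60],[0,0,-2,0,0,0,60],[1.5,0,0.05,0,-3.5,0,60],[1.5,0,0.05,0,-3.5,0,60],[1.5,0,0.05,0,-3.5,0,60],[1.5,0,0.05,0,-3.5,0,60],[1.5,0,0.05,0,-3.5,0,60],[1.5,0,0.05,0,-3.5,0,60],[1.5,0,0.05,0,-3.5,0,60],[1.5,0,0.05,0,-3.5,0,60],[1.5,0,0.05,0,-3.5,0,60],[1.5,0,0.05,0,-3.5,0,60],[1.5,0,0.05,0,-3.5,0,60],[1.5,0,0.05,0,-3.5,0,60],[1.5,0,0.05,0,-3.5,0,60],[1.5,0,0.05,0,-3.5,0,60],[1.5,0,0.05,0,-3.5,0,60],[1.5,0,0.05,0,-3.5,0,60],[0,0,0,0,0,0,60]]'
python3 -m handwheel '[[0,0,0,0,0,0,0],[0,0,0,0,0,0,0],[0,0,0,0,0,0,0],[0,0,0,0,0,0,0],[-1.5,0,0.05,0,3.5,0,0],[-1.5,0,0.05,0,3.5,0,0],[-1.5,0,0.05,0,3.5,0,0],[-1.5,0,0.05,0,3.5,0,0],[-1.5,0,0.05,0,3.5,0,0],[-1.5,0,0.05,0,3.5,0,0],[-1.5,0,0.05,0,3.5,0,0],[-1.5,0,0.05,0,3.5,0,0],[-1.5,0,0.05,0,3.5,0,0],[-1.5,0,0.05,0,3.5,0,0],[-1.5,0,0.05,0,3.5,0,0],[-1.5,0,0.05,0,3.5,0,0],[-1.5,0,0.05,0,3.5,0,0],[-1.5,0,0.05,0,3.5,0,0],[-1.5,0,0.05,0,3.5,0,0],[-1.5,0,0.05,0,3.5,0,0]]'
python3 - <<'E'
from h import *
plan(616,253,-3.5,26,24)
c=snap('wrist','w12.png');tread(c,616,253,-3.5)
E
```

```text
clock: 28.4
ee_pos: [602.3, 256.4, 99.7]
tool_rot: [0.027, 0.964, -0.009, 0.265]
ft_force: [-0.1, -0.3, 1.0]
grip_width: 60.2
grasp_force: 0.0
clock: 30.9
ee_pos: [627.0, 252.4, 98.9]
tool_rot: [0.03, 0.975, 0.005, -0.221]
ft_force: [-0.1, -0.7, -6.5]
grip_width: 28.7
grasp_force: 25.7
shift(tool now) [-0.2 -0.1  1.4] turn [-0.1  0.5 -0.1] tgt [626.5 252.4  97.6] shift in tgt axes [-0.2 -0.1  1.4] j [-0.19  0.91 -0.36  1.11  0.06  1.56  1.03]
tread -65:28 -60:28 -55:33 -50:34 -45:34 -40:36 -35:35 -30:37 -25:38 -20:40 -15:45 -10:54 -5:68 0:70 5:66 10:56 15:52 20:44 25:39 30:41 35:36 40:30 45:25 50:21 55:20 60:24 65:61 70:134
```

```bash
python3 -m handwheel '[[0,0,0,0,0,0,60],[0,0,0,0,0,0,60],[1.5,0,0.05,0,-3.5,0,60],[1.5,0,0.05,0,-3.5,0,60],[1.5,0,0.05,0,-3.5,0,60],[1.5,0,0.05,0,-3.5,0,60],[1.5,0,0.05,0,-3.5,0,60],[1.5,0,0.05,0,-3.5,0,60],[1.5,0,0.05,0,-3.5,0,60],[1.5,0,0.05,0,-3.5,0,60],[1.5,0,0.05,0,-3.5,0,60],[1.5,0,0.05,0,-3.5,0,60],[1.5,0,0.05,0,-3.5,0,60],[1.5,0,0.05,0,-3.5,0,60],[1.5,0,0.05,0,-3.5,0,60],[1.5,0,0.05,0,-3.5,0,60],[1.5,0,0.05,0,-3.5,0,60],[1.5,0,0.05,0,-3.5,0,60],[0,0,0,0,0,0,60]]'
python3 - <<'E'
from h import *
c=snap('wrist','w12b.png');tread(c,616,253,-3.5)
E
python3 -m handwheel '[[0,0,0,0,0,0,0],[0,0,0,0,0,0,0],[0,0,0,0,0,0,0],[0,0,0,0,0,0,0],[-1.5,0,0.05,0,3.5,0,0],[-1.5,0,0.05,0,3.5,0,0],[-1.5,0,0.05,0,3.5,0,0],[-1.5,0,0.05,0,3.5,0,0],[-1.5,0,0.05,0,3.5,0,0],[-1.5,0,0.05,0,3.5,0,0],[-1.5,0,0.05,0,3.5,0,0],[-1.5,0,0.05,0,3.5,0,0],[-1.5,0,0.05,0,3.5,0,0],[-1.5,0,0.05,0,3.5,0,0],[-1.5,0,0.05,0,3.5,0,0],[-1.5,0,0.05,0,3.5,0,0],[-1.5,0,0.05,0,3.5,0,0],[-1.5,0,0.05,0,3.5,0,0],[-1.5,0,0.05,0,3.5,0,0],[-1.5,0,0.05,0,3.5,0,0]]'
python3 - <<'E'
from h import *
plan(616,253,-3.5,26,24)
c=snap('wrist','w13.png');tread(c,616,253,-3.5)
E
```

```text
clock: 33.33
ee_pos: [602.0, 256.4, 99.5]
tool_rot: [0.026, 0.964, -0.009, 0.265]
ft_force: [0.6, -0.1, -0.3]
grip_width: 60.3
grasp_force: 0.0
tread -120:64 -115:107 -110:100 -105:107 -100:104 -95:110 -90:112 -85:127 -80:154 -75:153 -70:34 -65:38 -60:40 -55:47 -50:48 -45:53 -40:61 -35:64 -30:66 -25:60 -20:55 -15:45 -10:46 -5:46 0:44 5:46 10:168 15:191
clock: 35.88
ee_pos: [626.8, 252.5, 98.4]
tool_rot: [0.03, 0.975, 0.005, -0.221]
ft_force: [0.1, -0.3, -5.8]
grip_width: 28.8
grasp_force: 25.4
shift(tool now) [-0.1 -0.1  0.9] turn [-0.2  0.5 -0.1] tgt [626.5 252.4  97.6] shift in tgt axes [-0.1 -0.2  0.9] j [-0.19  0.91 -0.34  1.11  0.05  1.55  1.03]
tread -65:65 -60:176 -55:170 -50:185 -45:190 -40:207 -35:205 -30:218 -25:222 -20:228 -15:45 -10:52 -5:60 0:70 5:64 10:55 15:44 20:42 25:38 30:37 35:36 40:33 45:23 50:22 55:20 60:25 65:33 70:110
```

The label is in sight at −60°..−18°, centred at about −39.5°. One stroke of 39.5° brings it to the top.

```bash
python3 -m handwheel '[[0,0,0,0,0,0,60],[0,0,0,0,0,0,60],[1.5,0,0.05,0,-3.6,0,60],[1.5,0,0.05,0,-3.6,0,60],[1.5,0,0.05,0,-3.6,0,60],[1.5,0,0.05,0,-3.6,0,60],[1.5,0,0.05,0,-3.6,0,60],[1.5,0,0.05,0,-3.6,0,60],[1.5,0,0.05,0,-3.6,0,60],[1.5,0,0.05,0,-3.6,0,60],[1.5,0,0.05,0,-3.6,0,60],[1.5,0,0.05,0,-3.6,0,60],[1.5,0,0.05,0,-3.6,0,60],[0,0,0,0,0,0,60]]'
python3 -m handwheel '[[0,0,0,0,0,0,0],[0,0,0,0,0,0,0],[0,0,0,0,0,0,0],[0,0,0,0,0,0,0],[-1.5,0,0.05,0,3.6,0,0],[-1.5,0,0.05,0,3.6,0,0],[-1.5,0,0.05,0,3.6,0,0],[-1.5,0,0.05,0,3.6,0,0],[-1.5,0,0.05,0,3.6,0,0],[-1.5,0,0.05,0,3.6,0,0],[-1.5,0,0.05,0,3.6,0,0],[-1.5,0,0.05,0,3.6,0,0],[-1.5,0,0.05,0,3.6,0,0],[-1.5,0,0.05,0,3.6,0,0],[-1.5,0,0.05,0,3.6,0,0],[0,0,0,0,0,0,0]]'
python3 - <<'E'
from h import *
c=snap('wrist');tread(c,616,253,-3.5)
E
python3 -m handwheel '[[0,0,0,0,0,0,60],[0,0,0,0,0,0,60],[0,0,-40,0,0,0,60],[0,0,-40,0,-5,0,60],[0,0,-40,0,-5,0,60],[0,0,-20,0,-5,0,60],[0,0,0,0,-5,0,60],[0,0,0,0,-5,0,60],[0,0,0,0,0,0,60]]'
python3 - <<'E'
from h import *
o=get_obs();print(Rn.from_quat(o['tool_rot']).as_matrix().round(3))
c=snap('wrist','w14.png');tread(c,616,253,-3.5)
m=(c['color'].min(2)>150).astype(np.uint8)
u,v=proj(c,[616,253,126]).astype(int);print(u,v)
n,l,s,ce=cv2.connectedComponentsWithStats(m)
for i in range(1,n):
    if s[i,4]>60 and abs(ce[i]-[u,v]).max()<80: print(s[i],ce[i],ray(c,*ce[i],126).round(1))
for n in ['label_1']: print([(np.round(d['point']).tolist(),round(d['score'],2)) for d in look_for(n,'wrist')[:3]])
E
```

```text
clock: 37.67
ee_pos: [609.3, 255.5, 102.8]
tool_rot: [0.028, 0.992, -0.005, 0.125]
ft_force: [0.2, 0.4, 0.3]
grip_width: 59.8
grasp_force: 0.0
clock: 39.67
ee_pos: [627.7, 252.2, 97.7]
tool_rot: [0.031, 0.975, 0.005, -0.22]
ft_force: [-0.3, -0.4, -2.3]
grip_width: 28.8
grasp_force: 25.3
tread -65:26 -60:30 -55:30 -50:32 -45:33 -40:35 -35:36 -30:39 -25:35 -20:41 -15:229 -10:225 -5:232 0:233 5:229 10:230 15:225 20:228 25:37 30:36 35:39 40:28 45:25 50:23 55:17 60:18 65:129 70:175
clock: 40.85
ee_pos: [678.5, 252.1, 231.3]
tool_rot: [0.029, 1.0, -0.002, -0.002]
ft_force: [-0.0, 0.6, 0.3]
grip_width: 60.1
grasp_force: 0.0
[[-0.998  0.057 -0.003]
 [ 0.057  0.998 -0.003]
 [ 0.003 -0.003 -1.   ]]
tread -75:28 -70:25 -65:28 -60:29 -55:30 -50:35 -45:34 -40:37 -35:36 -30:41 -25:40 -20:68 -15:235 -10:231 -5:235 0:233 5:230 10:232 15:225 20:226 25:37 30:34 35:34 40:34 45:34 50:32 55:25 60:36 65:116 70:116
250 112
[    0     0   512   330 77295] [258.8277767  130.27486901] [631.6 259.7 126. ]
[236  93  26  41 827] [248.33494559 112.38694075] [615.9 251.4 126. ]
[([540.0, 374.0, 100.0], 0.69), ([606.0, 249.0, 123.0], 0.63)]
```

Label 1 is now on top, centred within a few degrees at about (616, 251.5). On to castor_3.

```bash
python3 -m handwheel '[[0,0,-30,0,0,0,60],[0,0,-30,0,0,0,60],[14.5,-40,0,0,0,0,60],[14.5,-40,0,0,0,0,60],[14.5,-40,0,0,0,0,60],[14.5,-40,0,0,0,0,60],[14.5,-40,0,0,0,0,60],[14.5,-40,0,0,0,0,60],[14.5,-40,0,0,0,0,60],[14.5,-40,0,0,0,0,60],[14.5,-40,0,0,0,0,60],[14.5,-40,0,0,0,0,60],[14.5,-40,0,0,0,0,60],[14.5,-40,0,0,0,0,60],[0,0,0,0,0,0,60],[0,0,0,0,0,0,60]]'
python3 - <<'E'
from h import *
o=get_obs();print(Rn.from_quat(o['tool_rot']).as_matrix().round(3),np.round(o['joint_positions'],2))
c=snap('wrist','w15.png')
print([(np.round(d['point']).tolist(),round(d['score'],2),proj(c,d['point']).tolist()) for d in look_for('wheel_3','wrist')[:3]])
cv2.imwrite('pics/w15c.png',cv2.resize(c['color'][60:310,100:400,::-1],(720,600),interpolation=2))
E
```

```text
clock: 42.95
ee_pos: [478.4, -217.5, 291.8]
tool_rot: [0.03, 1.0, -0.001, -0.003]
ft_force: [0.6, -0.8, -0.5]
grip_width: 60.1
grasp_force: 0.0
[[-0.998  0.06  -0.006]
 [ 0.06   0.998 -0.003]
 [ 0.006 -0.003 -1.   ]] [ 0.47  0.19 -0.16  1.71  0.04  1.25  1.81]
[([462.0, -227.0, 118.0], 0.73, [244.0, 150.0]), ([304.0, -264.0, 82.0], 0.65, [200.0, 1.0])]
```

View pics/w15c.png

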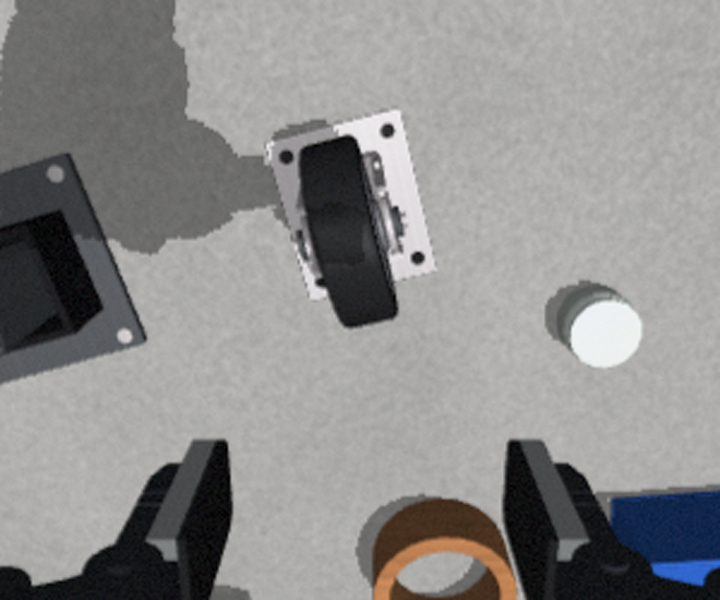

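The crop shows the steel-plated, black-wheeled castor_3: wheel at about (350,230), bolts at (302,248) and (402,223), rolled ~14° off. I fit its pose with a wheel silhouette model.

```bash
cat >> h.py <<'E'
from scipy.optimize import minimize
def fit(c,cx,cy,hd,thr=75):
    S=4;g=cv2.GaussianBlur(c['color'],(3,3),0).max(2)
    def poly(p):
        h=np.radians(p[2]);a=np.array([np.cos(h),np.sin(h),0]);b=np.array([-np.sin(h),np.cos(h),0])
        X=np.array([np.array([p[0],p[1],76])+50*(np.sin(t)*a+np.cos(t)*np.array([0,0,1]))+s*b for s in(-15,15) for t in np.linspace(0,6.28,60)])
        q=np.array(c['R'])@X.T+np.array(c['t']).reshape(3,1);q=np.array(c['intrinsics'])@q;return cv2.convexHull((q[:2]/q[2]).T.astype(np.float32))
    q0=poly([cx,cy,hd])[:,0];lo=(q0.min(0)-12).astype(int);hi=(q0.max(0)+12).astype(int)
    sub=cv2.resize(g[lo[1]:hi[1],lo[0]:hi[0]],None,fx=S,fy=S,interpolation=cv2.INTER_LINEAR)<thr
    def cost(p):
        m=np.zeros(sub.shape,np.uint8);cv2.fillConvexPoly(m,((poly(p)[:,0]-lo)*S).astype(np.int32),1);m=m>0
        return 1-(m&sub).sum()/((m|sub).sum())
    best=min((minimize(cost,[cx+dx,cy+dy,hd],method='Nelder-Mead',options=dict(initial_simplex=[[cx+dx,cy+dy,hd],[cx+dx+8,cy+dy,hd],[cx+dx,cy+dy+8,hd],[cx+dx,cy+dy,hd+8]])) for dx in(-8,0,8) for dy in(0,)),key=lambda r:r.fun)
    print('fit',best.x.round(1),'iou',round(1-best.fun,3));return best.x
E
python3 - <<'E'
from h import *
c=snap('wrist')
f=lambda u,v:(100+u/2.4,60+v/2.4)
L=ray(c,*f(302,248),76);Rr=ray(c,*f(402,223),76);print(L,Rr,(L+Rr)/2,np.degrees(np.arctan2(*(Rr-L)[[1,0]]))-90)
for th in (60,75): x=fit(c,472,-228,4,th)
tread(c,*x)
E
```

```text
[ 485.82477379 -252.54825655   76.        ] [ 475.31531574 -198.29716898   76.        ] [ 480.57004477 -225.42271276   76.        ] 10.963476237967285
fit [ 480.  -226.5    8.5] iou 0.869
fit [ 479.5 -226.8    9.4] iou 0.9
tread -85:21 -80:21 -75:25 -70:24 -65:29 -60:31 -55:30 -50:33 -45:37 -40:34 -35:37 -30:38 -25:35 -20:42 -15:47 -10:50 -5:48 0:38 5:49 10:44 15:41 20:40 25:36 30:37 35:38 40:34 45:31 50:31 55:109 60:161
```

```bash
python3 -m handwheel '[[10,0,10,0,-3.5,-0.8,60],[10,0,10,0,-3.5,-0.8,60],[5,0,10,0,-3.5,-0.8,60],[5,0,10,0,-3.5,-0.8,60],[0,0,10,0,-3.5,-0.8,60],[0,0,0,0,-3.5,-0.8,60],[0,0,0,0,-3.5,-0.8,60],[0,0,0,0,-3.5,-0.8,60],[0,0,0,0,-2,0,60],[0,0,0,0,0,0,60]]'
python3 - <<'E'
from h import *
plan(480,-226,10,-30,80); plan(480,-226,10,-30,24)
E
```

```text
clock: 44.35
ee_pos: [453.7, -216.1, 240.3]
tool_rot: [-0.027, 0.966, -0.008, 0.256]
ft_force: [-1.2, -0.1, -0.3]
grip_width: 59.4
grasp_force: 0.0
shift(tool now) [ 59.3 -13.4  76.1] turn [-5.1 -0.5 -5.4] tgt [ 440.6 -232.9  145.3] shift in tgt axes [ 61.2 -14.3  74.4] j [ 0.63 -0.05 -0.09  2.22 -0.49  0.57  2.52]
shift(tool now) [ 59.   -8.4 131.9] turn [-5.1 -0.5 -5.4] tgt [ 468.2 -228.1   96.8] shift in tgt axes [ 61.2 -14.3 130.4] j [ 0.63 -0.05 -0.09  2.22 -0.49  0.57  2.52]
```

```bash
python3 -m handwheel '[[0,0,0,-1.7,0,-1.8,60],[0,0,0,-1.7,0,-1.8,60],[0,0,0,-1.7,-0.5,-1.8,60],[20,-5,20,0,0,0,60],[20,-5,20,0,0,0,60],[21,-4,20,0,0,0,60],[0,0,0,0,0,0,60],[0,0,0,0,0,0,60]]'
python3 - <<'E'
from h import *
plan(480,-226,10,-30,24)
c=snap('wrist');x=fit(c,480,-226,10)
E
```

```text
clock: 45.35
ee_pos: [437.9, -229.9, 180.0]
tool_rot: [-0.083, 0.966, 0.021, 0.245]
ft_force: [0.3, -0.2, 0.2]
grip_width: 60.1
grasp_force: 0.0
shift(tool now) [13.1 -3.5 87.6] turn [-0.1 -1.5 -0.2] tgt [ 468.2 -228.1   96.8] shift in tgt axes [15.5 -3.5 87.2] j [ 1.25  0.12 -0.63  2.22 -0.57  0.54  2.83]
fit [ 477.6 -227.8   10. ] iou 0.909
```

```bash
python3 -m handwheel '[[0,0,0,0,4,0,60],[0,0,0,0,4,0,60],[0,0,0,0,0,0,60],[0,0,0,0,0,0,60]]'
python3 - <<'E'
from h import *
plan(479,-227,10,-20,24)
c=snap('wrist');x=fit(c,480,-226,10)
E
```

```text
clock: 45.9
ee_pos: [437.8, -228.1, 179.5]
tool_rot: [-0.086, 0.98, 0.016, 0.177]
ft_force: [-0.7, 0.4, -0.1]
grip_width: 60.3
grasp_force: 0.0
shift(tool now) [-2.1 -6.2 87.2] turn [0.  0.5 0. ] tgt [ 470.9 -228.4   98.6] shift in tgt axes [-2.9 -6.1 87.2] j [ 1.1   0.13 -0.58  2.14 -0.27  0.63  2.48]
fit [ 477.9 -227.5   10.4] iou 0.917
```

```bash
python3 -m handwheel '[[-2,-3,20,0,0,0,60],[0,-3,20,0,0,0,60],[0,0,20,0,0,0,60],[0,0,20,0,0,0,60],[0,0,7,0,0,0,60],[0,0,0,0,0,0,60],[0,0,0,0,0,0,0],[0,0,0,0,0,0,0],[0,0,0,0,0,0,0],[0,0,0,0,0,0,0]]' 25
python3 - <<'E'
from h import *
plan(479,-227,10,-20,24)
E
```

```text
clock: 47.2
ee_pos: [470.2, -229.3, 99.2]
tool_rot: [-0.085, 0.98, 0.015, 0.177]
ft_force: [-4.4, 2.4, 7.5]
grip_width: 29.2
grasp_force: 26.3
shift(tool now) [-0.5  0.7  0.9] turn [-0.   0.5 -0.1] tgt [ 470.9 -228.4   98.6] shift in tgt axes [-0.5  0.7  0.9] j [ 0.98  0.31 -0.54  2.17 -0.14  0.42  2.36]
```

Good grip. Turning +49°.

```bash
python3 -m handwheel '[[-1.5,0,0.05,0,3.5,0,0],[-1.5,0,0.05,0,3.5,0,0],[-1.5,0,0.05,0,3.5,0,0],[-1.5,0,0.05,0,3.5,0,0],[-1.5,0,0.05,0,3.5,0,0],[-1.5,0,0.05,0,3.5,0,0],[-1.5,0,0.05,0,3.5,0,0],[-1.5,0,0.05,0,3.5,0,0],[-1.5,0,0.05,0,3.5,0,0],[-1.5,0,0.05,0,3.5,0,0],[-1.5,0,0.05,0,3.5,0,0],[-1.5,0,0.05,0,3.5,0,0],[-1.5,0,0.05,0,3.5,0,0],[-1.5,0,0.05,0,3.5,0,0],[0,0,0,0,0,0,0]]'
python3 - <<'E'
from h import *
plan(479,-227,10,29,24)
c=snap('wrist');x=fit(c,480,-226,10);tread(c,*x)
E
```

```text
clock: 49.08
ee_pos: [490.1, -225.7, 96.1]
tool_rot: [-0.084, 0.965, -0.021, -0.247]
ft_force: [-2.6, -0.5, -2.3]
grip_width: 29.4
grasp_force: 25.7
shift(tool now) [-0.   0.7 -1. ] turn [ 0.1  0.3 -0. ] tgt [ 490.5 -225.    97. ] shift in tgt axes [-0.   0.7 -1. ] j [ 0.36  0.69 -0.22  1.54  0.3   1.41  1.78]
fit [ 478.5 -228.3    8.1] iou 0.789
tread -65:151 -60:162 -55:181 -50:187 -45:34 -40:37 -35:37 -30:38 -25:40 -20:44 -15:44 -10:56 -5:65 0:74 5:72 10:71 15:58 20:46 25:42 30:41 35:42 40:32 45:36 50:26 55:23 60:23 65:22 70:84
```

The label's leading edge is already at −47°, so its centre is about −68°. One 49° stroke, then the remainder.

```bash
python3 -m handwheel '[[0,0,0,0,0,0,60],[0,0,0,0,0,0,60],[1.5,0,0.05,0,-3.5,0,60],[1.5,0,0.05,0,-3.5,0,60],[1.5,0,0.05,0,-3.5,0,60],[1.5,0,0.05,0,-3.5,0,60],[1.5,0,0.05,0,-3.5,0,60],[1.5,0,0.05,0,-3.5,0,60],[1.5,0,0.05,0,-3.5,0,60],[1.5,0,0.05,0,-3.5,0,60],[1.5,0,0.05,0,-3.5,0,60],[1.5,0,0.05,0,-3.5,0,60],[1.5,0,0.05,0,-3.5,0,60],[1.5,0,0.05,0,-3.5,0,60],[1.5,0,0.05,0,-3.5,0,60],[1.5,0,0.05,0,-3.5,0,60],[0,0,0,0,0,0,60]]'
python3 -m handwheel '[[0,0,0,0,0,0,0],[0,0,0,0,0,0,0],[0,0,0,0,0,0,0],[0,0,0,0,0,0,0],[-1.5,0,0.05,0,3.5,0,0],[-1.5,0,0.05,0,3.5,0,0],[-1.5,0,0.05,0,3.5,0,0],[-1.5,0,0.05,0,3.5,0,0],[-1.5,0,0.05,0,3.5,0,0],[-1.5,0,0.05,0,3.5,0,0],[-1.5,0,0.05,0,3.5,0,0],[-1.5,0,0.05,0,3.5,0,0],[-1.5,0,0.05,0,3.5,0,0],[-1.5,0,0.05,0,3.5,0,0],[-1.5,0,0.05,0,3.5,0,0],[-1.5,0,0.05,0,3.5,0,0],[-1.5,0,0.05,0,3.5,0,0],[-1.5,0,0.05,0,3.5,0,0]]'
python3 - <<'E'
from h import *
plan(479,-227,10,29,24)
c=snap('wrist');tread(c,480,-227,10)
E
python3 -m handwheel '[[0,0,0,0,0,0,60],[0,0,0,0,0,0,60],[1.5,0,0.05,0,-3.5,0,60],[1.5,0,0.05,0,-3.5,0,60],[1.5,0,0.05,0,-3.5,0,60],[1.5,0,0.05,0,-3.5,0,60],[1.5,0,0.05,0,-3.5,0,60],[1.5,0,0.05,0,-3.5,0,60],[1.5,0,0.05,0,-3.5,0,60],[1.5,0,0.05,0,-3.5,0,60],[0,0,0,0,0,0,60]]'
python3 - <<'E'
from h import *
c=snap('wrist');tread(c,480,-227,10);plan(479,-227,10,0,24)
E
```

```text
clock: 51.25
ee_pos: [468.9, -230.5, 98.7]
tool_rot: [-0.083, 0.981, 0.015, 0.177]
ft_force: [-0.6, -0.1, 0.5]
grip_width: 60.0
grasp_force: 0.0
clock: 53.5
ee_pos: [490.3, -225.8, 96.5]
tool_rot: [-0.084, 0.965, -0.022, -0.247]
ft_force: [-1.8, -0.6, -3.6]
grip_width: 28.9
grasp_force: 26.0
shift(tool now) [ 0.   0.8 -0.6] turn [ 0.   0.2 -0.1] tgt [ 490.5 -225.    97. ] shift in tgt axes [ 0.   0.8 -0.6] j [ 0.35  0.69 -0.21  1.54  0.29  1.41  1.78]
tread -65:32 -60:29 -55:30 -50:31 -45:55 -40:213 -35:214 -30:224 -25:229 -20:225 -15:237 -10:234 -5:239 0:69 5:72 10:61 15:50 20:46 25:43 30:39 35:40 40:32 45:24 50:24 55:24 60:22 65:18 70:134
clock: 54.92
ee_pos: [477.7, -229.0, 101.0]
tool_rot: [-0.085, 0.996, -0.001, -0.004]
ft_force: [0.2, 0.7, -0.6]
grip_width: 60.4
grasp_force: 0.0
tread -90:21 -85:21 -80:21 -75:21 -70:23 -65:29 -60:31 -55:32 -50:34 -45:36 -40:218 -35:218 -30:155 -25:148 -20:157 -15:154 -10:151 -5:157 0:32 5:27 10:37 15:41 20:39 25:40 30:35 35:34 40:115 45:171
shift(tool now) [-0.7  1.6  0.9] turn [-0.  -0.5 -0.2] tgt [ 479. -227.  100.] shift in tgt axes [-0.7  1.6  0.9] j [ 0.59  0.4  -0.31  1.92  0.16  0.85  1.94]
```

The label is centred at about −22.5°. Turning the final 22°.

```bash
python3 -m handwheel '[[0,0,0,0,0,0,0],[0,0,0,0,0,0,0],[0,0,0,0,0,0,0],[0,0,0,0,0,0,0],[-1.5,0,0.05,0,3.7,0,0],[-1.5,0,0.05,0,3.7,0,0],[-1.5,0,0.05,0,3.7,0,0],[-1.5,0,0.05,0,3.7,0,0],[-1.5,0,0.05,0,3.7,0,0],[-1.5,0,0.05,0,3.7,0,0],[0,0,0,0,0,0,0],[0,0,0,0,0,0,60],[0,0,0,0,0,0,60],[0,0,-30,0,0,0,60],[0,0,-40,0,-6,0,60],[0,0,-40,0,-6,0,60],[0,0,-40,0,-5,0,60],[0,0,0,0,-5,0,60],[0,0,0,0,0,0,60]]'
python3 - <<'E'
from h import *
c=snap('wrist','w20.png');x=fit(c,480,-227,10);tread(c,*x)
m=(c['color'].min(2)>150).astype(np.uint8);u,v=proj(c,[x[0],x[1],126])
n,l,s,ce=cv2.connectedComponentsWithStats(m)
for i in range(1,n):
    if s[i,4]>60 and abs(ce[i]-[u,v]).max()<40: print(s[i],ce[i],ray(c,*ce[i],126).round(1))
print(Rn.from_quat(get_obs()['tool_rot']).as_matrix().round(3))
c=snap('top')
for n in ['reader','holster']: print(n,[(np.round(d['point']).tolist(),round(d['score'],2)) for d in look_for(n,'top')[:2]])
# reader in world from top0: heading estimate via px
f=lambda u,v:(80+u*380/800,90+v*260/547)
for uv,z in [((690,308),70),((672,235),111),((680,250),111),((606,200),8),((681,183),8),((700,262),8),((629,277),8)]: print(uv,ray(c,*f(*uv),z).round(0))
E
```

```text
clock: 57.35
ee_pos: [531.4, -220.1, 241.4]
tool_rot: [-0.085, 0.996, -0.001, -0.006]
ft_force: [0.1, -0.9, -0.2]
grip_width: 59.9
grasp_force: 0.0
fit [ 482.  -223.7    9.5] iou 0.593
tread -80:52 -75:22 -70:23 -65:25 -60:27 -55:30 -50:30 -45:30 -40:36 -35:37 -30:37 -25:44 -20:47 -15:232 -10:229 -5:232 0:235 5:230 10:228 15:224 20:225 25:40 30:33 35:24 40:30 45:25 50:29 55:24 60:24 65:104 70:174
[247 110  24  38 658] [258.05927052 126.39361702] [ 480.9 -224.4  126. ]
[[-0.985 -0.17  -0.014]
 [-0.17   0.985 -0.002]
 [ 0.015 -0.    -1.   ]]
reader [([462.0, -453.0, 106.0], 0.62)]
holster [([484.0, -468.0, 8.0], 0.82), ([466.0, -454.0, 107.0], 0.48)]
(690, 308) [ 388. -475.   70.]
(672, 235) [ 494. -439.  111.]
(680, 250) [ 473. -450.  111.]
(606, 200) [ 553. -372.    8.]
(681, 183) [ 578. -488.    8.]
(700, 262) [ 455. -513.    8.]
(629, 277) [ 433. -404.    8.]
```

Label 3 is on top at about (481, −225), centred within a few degrees. From the base corners, the holster centre is about (505, −444) with the handle toward 193°. I go over the handle for a wrist look.

```bash
python3 -m handwheel '[[16.5,-36.5,2,0,0,0,60],[16.5,-36.5,2,0,0,0,60],[16.5,-36.5,2,0,0,0,60],[16.5,-36.5,2,0,0,0,60],[16.5,-36.5,2,0,0,0,60],[16.5,-36.5,2,0,0,0,60],[0,0,0,0,0,0,60],[0,0,0,0,0,0,60]]'
python3 - <<'E'
from h import *
o=get_obs();print(Rn.from_quat(o['tool_rot']).as_matrix().round(3),np.round(o['joint_positions'],2))
c=snap('wrist','w21.png')
im=cv2.resize(c['color'][:,:,::-1],(800,600),interpolation=2)
h=np.radians(193)
for n in ['reader','reader_handle']: print(n,[(np.round(d['point']).tolist(),round(d['score'],2)) for d in look_for(n,'wrist')[:2]])
def P(x,y,z):
    return tuple((proj(c,[505+x*np.cos(h)-y*np.sin(h),-444+x*np.sin(h)+y*np.cos(h),z])*800/512).astype(int).tolist())
for q,col in [([(-23,-32,111),(23,-32,111),(23,32,111),(-23,32,111)],(0,0,255)),([(23,-15,107),(111,-15,107),(111,15,107),(23,15,107)],(0,255,0)),([(-65,-60,8),(65,-60,8),(65,60,8),(-65,60,8)],(255,0,0))]:
    cv2.polylines(im,[np.array([P(*p) for p in q],np.int32)],True,col,1)
cv2.imwrite('pics/w21c.png',im)
E
```

```text
clock: 58.55
ee_pos: [473.5, -450.4, 228.3]
tool_rot: [-0.087, 0.996, 0.001, -0.007]
ft_force: [0.6, 0.7, 0.5]
grip_width: 59.9
grasp_force: 0.0
[[-0.985 -0.172 -0.014]
 [-0.172  0.985  0.   ]
 [ 0.014  0.003 -1.   ]] [ 0.82  0.47 -0.2   1.48  0.11  1.22  2.34]
reader [([472.0, -459.0, 104.0], 0.9)]
reader_handle [([475.0, -455.0, 105.0], 0.76)]
```

View pics/w21c.png

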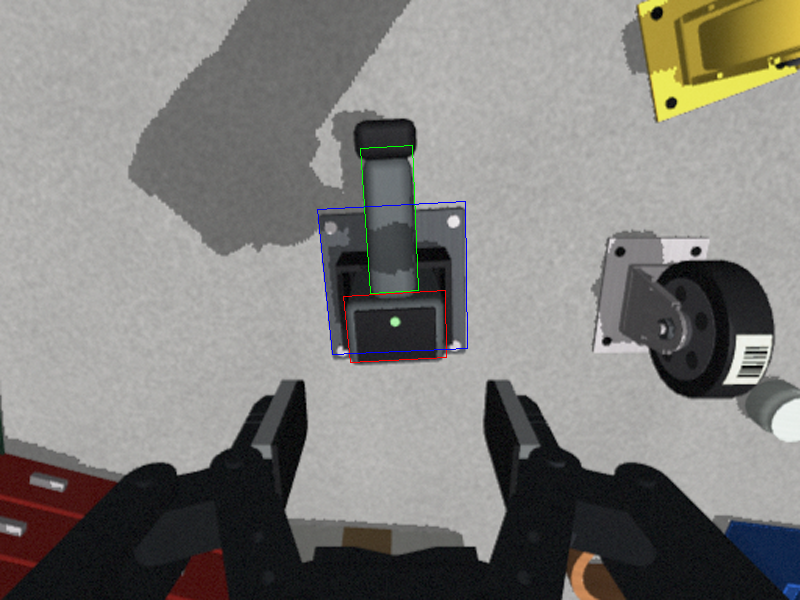

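The overlay of the reader and holster model fits to ~2 mm, and castor_3's label shows on top at right. Now I go for the handle.

Run:
```python
from h import *
plan(461,-453.5,12.3,0,0,cz=73)
```

```text
shift(tool now) [ 11.3  -1.5 156.4] turn [ 0.1 -0.7 -2.3] tgt [ 461.  -453.5   73. ] shift in tgt axes [ 13.4  -0.7 156.3] j [ 0.82  0.46 -0.2   1.48  0.11  1.22  2.35]
```

```bash
python3 -m handwheel '[[0,0,0,0,-0.7,-2.3,60],[13,-1,36,0,0,0,60],[0,0,30,0,0,0,60],[0,0,30,0,0,0,60],[0,0,30,0,0,0,60],[0,0,30,0,0,0,60],[0,0,0,0,0,0,60],[0,0,0,0,0,0,0],[0,0,0,0,0,0,0],[0,0,0,0,0,0,0],[0,0,0,0,0,0,0]]' 50
python3 - <<'E'
from h import *
plan(461,-453.5,12.3,0,0,cz=73)
E
```

```text
clock: 60.08
ee_pos: [461.0, -455.5, 75.3]
tool_rot: [-0.106, 0.994, -0.0, 0.0]
ft_force: [-1.1, 0.6, 6.6]
grip_width: 28.5
grasp_force: 50.5
shift(tool now) [-0.5  2.   2.3] turn [-0.1  0.  -0.1] tgt [ 461.  -453.5   73. ] shift in tgt axes [-0.5  2.   2.3] j [ 0.84  0.59 -0.2   1.66  0.14  0.91  2.37]
```

Gripped (28.5 mm, 50 N). Lift it straight up, then recheck both labels from the top camera, since a castor may have been knocked.

```bash
python3 -m handwheel '[[0,0,-15,0,0,0,0],[0,0,-30,0,0,0,0],[0,0,-40,0,0,0,0],[0,0,-40,0,0,0,0],[0,0,-40,0,0,0,0],[0,0,-41,0,0,0,0],[0,0,0,0,0,0,0]]'
cat >> h.py <<'E'
def label(x,y,w=60):
    for cam in ('top','side'):
        c=snap(cam);u,v=proj(c,[x,y,126]).astype(int);m=(c['color'].min(2)>185).astype(np.uint8)
        n,l,s,ce=cv2.connectedComponentsWithStats(m)
        for i in range(1,n):
            p=ray(c,*ce[i],125)
            if s[i,4]>8 and np.hypot(*(p[:2]-[x,y]))<w: print(cam,'blob',s[i].tolist(),p.round(0))
        print(cam,'net',[(np.round(d['point']).tolist(),round(d['score'],2)) for d in look_for('wheel_1',cam) if np.hypot(d['point'][0]-x,d['point'][1]-y)<80])
E
python3 - <<'E'
from h import *
label(616,252);label(481,-225)
print([ (np.round(d['point']).tolist(),round(d['score'],2)) for d in look_for('reader','side')[:2]])
plan(571,252,0,0,0,cz=281)
E
```

```text
clock: 60.95
ee_pos: [461.7, -456.3, 284.4]
tool_rot: [-0.106, 0.994, -0.002, 0.002]
ft_force: [0.3, 0.3, -2.1]
grip_width: 28.7
grasp_force: 49.6
top net [([607.0, 246.0, 115.0], 0.7)]
side net [([595.0, 240.0, 98.0], 0.91)]
top net [([480.0, -215.0, 113.0], 0.71)]
side net [([454.0, -233.0, 102.0], 0.98)]
[([455.0, -468.0, 306.0], 0.63)]
shift(tool now) [-257.4  667.8   -1.4] turn [ 0.1 -0.1 12.2] tgt [571. 252. 281.] shift in tgt axes [-110.8  707.    -2.4] j [ 0.85  0.42 -0.21  1.43  0.09  1.3   2.42]
```

```bash
sed -i 's/>185/>140/' h.py; python3 -m handwheel '[[-8,20,0,0,0,0,0],[-15,39,0,0,0,0,0],[-15,39,0,0,0,0,0],[-15,39,0,0,0,0,0],[-15,39,0,0,0,0,0],[-15,39,0,0,0,0,0],[-15,39,0,0,0,0,0],[-15,39,0,0,0,0,0],[-15,39,0,0,0,0,0],[-15,39,0,0,0,0,0],[-15,39,0,0,0,0,0],[-15,39,0,0,0,0,0],[-8,20,0,0,0,0,0],[0,0,0,0,0,4,0],[0,0,0,0,0,4,0],[0,0,0,0,0,4,0],[0,0,0,0,0,0,0]]'
python3 - <<'E'
from h import *
label(616,252);label(481,-225)
c=snap('wrist','w30.png');tread(c,616,252,-3.5);print(proj(c,[616,252,126]))
plan(571,252,0,0,0,cz=281)
E
```

```text
clock: 63.52
ee_pos: [537.8, 42.6, 279.8]
tool_rot: [-0.002, 1.0, 0.0, -0.0]
ft_force: [-0.7, -0.4, -1.9]
grip_width: 28.6
grasp_force: 49.7
top blob [167, 159, 7, 11, 34] [613. 250. 125.]
top net [([608.0, 245.0, 115.0], 0.59)]
side blob [210, 138, 7, 4, 12] [603. 252. 125.]
side net [([587.0, 240.0, 97.0], 0.71)]
top blob [328, 190, 6, 9, 17] [ 521. -233.  125.]
top blob [310, 193, 13, 33, 113] [ 477. -186.  125.]
top blob [324, 201, 8, 12, 41] [ 482. -223.  125.]
top net [([481.0, -218.0, 117.0], 0.91)]
side blob [297, 234, 13, 8, 37] [ 475. -228.  125.]
side net [([454.0, -234.0, 105.0], 0.7)]
tread -95:54 -90:22 -85:29 -80:30 -75:33 -70:31 -65:32 -60:33 -55:35 -50:41 -45:40 -40:42 -35:46 -30:47 -25:51 -20:109 -15:248 -10:247 -5:248 0:246 5:245 10:246 15:242 20:244 25:45 30:45 35:77 40:112 45:130 50:195
[432. 233.]
shift(tool now) [-33.2 210.5  -1.1] turn [ 0.  -0.1  0.2] tgt [571. 252. 281.] shift in tgt axes [-32.5 210.6  -1.2] j [ 0.21  0.25 -0.45  1.68  0.11  1.24  1.3 ]
```

Both labels are where they were: label 1 at about (615, 251), label 3 at about (482, −224). Now over label 1.

```bash
python3 -m handwheel '[[-4,25,0,0,0,0,0],[-6,40,0,0,0,0,0],[-6,40,0,0,0,0,0],[-6,40,0,0,0,0,0],[-6,40,0,0,0,0,0],[-4,25,0,0,0,0,0],[0,0,0,0,0,0,0],[0,0,0,0,0,0,0]]'
python3 - <<'E'
from h import *
plan(570,251.5,0,0,0,cz=281)
c=snap('wrist','w31.png');x=fit(c,616,252,-3.5);tread(c,616,252,-3.5)
g=c['color'];m=(g.min(2)>140).astype(np.uint8);u,v=proj(c,[615,251.5,126]);print(u,v)
n,l,s,ce=cv2.connectedComponentsWithStats(m)
for i in range(1,n):
    if s[i,4]>40 and abs(ce[i]-[u,v]).max()<50: print(s[i],ce[i],ray(c,*ce[i],126).round(1))
c=snap('side','s31.png');print([ (np.round(d['point']).tolist(),round(d['score'],2)) for d in look_for('reader','side')[:2]])
label(616,252)
E
```

```text
clock: 64.97
ee_pos: [570.0, 250.6, 279.6]
tool_rot: [-0.001, 1.0, -0.0, -0.001]
ft_force: [0.6, -0.5, -1.8]
grip_width: 28.7
grasp_force: 49.8
shift(tool now) [-0.   0.9 -1.4] turn [-0.  -0.1  0.1] tgt [570.  251.5 281. ] shift in tgt axes [-0.   0.9 -1.4] j [-0.13  0.41 -0.52  1.48  0.2   1.31  0.91]
fit [697.8 322.6 -86.4] iou 0.24
tread -95:118 -90:118 -85:122 -80:124 -75:126 -70:125 -65:126 -60:126 -55:125 -50:125 -45:124 -40:126 -35:123 -30:123 -25:123 -20:123 -15:120 -10:122 -5:121 0:119 5:120 10:120 15:117 20:118 25:118 30:105 35:74 40:77 45:76 50:76 55:78
254.0 207.0
[([594.0, 233.0, 288.0], 0.66), ([462.0, -241.0, 52.0], 0.62)]
top blob [181, 154, 11, 6, 24] [642. 200. 125.]
top net [([594.0, 240.0, 102.0], 0.49)]
side net [([595.0, 239.0, 97.0], 0.82)]
```

In position, 90 mm above label 1. Hold still for 2.5 s.

```bash
python3 -m handwheel '[[0,1,0,0,0,0,0],[0,0,0,0,0,0,0],[0,0,0,0,0,0,0],[0,0,0,0,0,0,0],[0,0,0,0,0,0,0],[0,0,0,0,0,0,0],[0,0,0,0,0,0,0],[0,0,0,0,0,0,0],[0,0,0,0,0,0,0],[0,0,0,0,0,0,0],[0,0,0,0,0,0,0],[0,0,0,0,0,0,0],[0,0,0,0,0,0,0],[0,0,0,0,0,0,0],[0,0,0,0,0,0,0],[0,0,0,0,0,0,0],[0,0,0,0,0,0,0],[0,0,0,0,0,0,0],[0,0,0,0,0,0,0],[0,0,0,0,0,0,0]]'
python3 - <<'E'
from h import *
c=snap('side');h=c['color']
# reader tilt check: edge of head in side view vs model
def P(x,y,z): return proj(c,[615-x,251-y,216+z]).astype(int)
m=np.zeros(h.shape[:2],np.uint8)
from itertools import product
pts=np.array([P(x,y,z) for x,y,z in product((-23,23),(-32,32),(0,100))],np.int32);cv2.fillConvexPoly(m,cv2.convexHull(pts),1)
lo=pts.min(0);hi=pts.max(0);d=(h.max(2)<70)
print(lo,hi,'model px',m.sum(),'dark in model',(d&(m>0)).sum())
for w in range(lo[1]-6,hi[1]+8,4): print(w,''.join('#' if d[w,u] else '.' for u in range(lo[0]-20,hi[0]+20)),''.join('o' if m[w,u] else '.' for u in range(lo[0]-20,hi[0]+20)))
plan(482-45*.985,-224-45*.17,10,0,0,cz=281)
E
```

```text
clock: 67.82
ee_pos: [569.8, 252.5, 279.9]
tool_rot: [-0.001, 1.0, 0.0, -0.0]
ft_force: [-0.2, -0.6, -1.8]
grip_width: 28.9
grasp_force: 49.8
[200  76] [227 119] model px 1011 dark in model 879
70 ......################################............................. ...................................................................
74 ...........#########################............................... ...................................................................
78 .............#######################............................... ...........................ooooooooooo.............................
82 ..............######..########...##########........................ ....................oooooooooooooooooooooooooo.....................
86 ..............########.################..#####..................... ....................oooooooooooooooooooooooooooo...................
90 ..............################################..................... .....................ooooooooooooooooooooooooooo...................
94 .............##########..#####################..................... .
[... 660 characters left out ...]
###############...................... ..........................oooooooooooooooooooooo...................
118 ....................................#.............................. ..................................oooooo...........................
122 ................................................................... ...................................................................
126 ................................................................... ...................................................................
shift(tool now) [ 133.6 -483.8   -1.3] turn [ 0.  -0.  -9.8] tgt [ 437.7 -231.6  281. ] shift in tgt axes [ 214.2 -453.9   -1.1] j [-0.13  0.41 -0.52  1.48  0.21  1.31  0.91]
```

The reader is level and matches the model within 1–2 px. On to label 3.

```bash
python3 -m handwheel '[[5,-19,0,0,0,0,0],[10,-37,0,0,0,0,0],[10,-37,0,0,0,0,0],[10,-37,0,0,0,0,0],[10,-37,0,0,0,0,0],[10,-37,0,0,0,0,0],[10,-37,0,0,0,0,0],[10,-37,0,0,0,0,0],[10,-37,0,0,0,0,0],[5,-19,0,0,0,0,0],[0,0,0,0,0,0,0]]'
python3 - <<'E'
from h import *
label(482,-224)
c=snap('wrist');tread(c,482,-224,10)
plan(482-45*.985,-224-45*.17,10,0,0,cz=281)
E
```

```text
clock: 69.25
ee_pos: [479.8, -84.2, 279.9]
tool_rot: [0.001, 1.0, -0.0, -0.0]
ft_force: [-0.3, 0.4, -2.3]
grip_width: 28.6
grasp_force: 49.9
top blob [328, 190, 6, 9, 17] [ 521. -233.  125.]
top blob [326, 201, 5, 3, 10] [ 495. -224.  125.]
top net [([473.0, -224.0, 120.0], 0.71)]
side net [([454.0, -234.0, 105.0], 0.86)]
tread -85:52 -80:33 -75:24 -70:26 -65:24 -60:21 -55:31 -50:29 -45:28 -40:29 -35:31 -30:33 -25:33 -20:45 -15:182 -10:174 -5:176 0:178 5:170 10:171 15:244 20:246 25:46 30:46 35:43 40:41 45:39 50:106 55:125 60:131 65:194
shift(tool now) [  44.  -150.7   -1.3] turn [ 0.1 -0.  -9.7] tgt [ 437.7 -231.6  281. ] shift in tgt axes [  68.8 -141.1   -1.2] j [ 0.41  0.14 -0.38  1.8   0.06  1.21  1.59]
```

Label 3 is unchanged. Move over it and hold.

```bash
python3 -m handwheel '[[9,-30,0,0,0,0,0],[9,-30,0,0,0,0,0],[9,-30,0,0,0,0,0],[9,-30,0,0,0,0,0],[8,-31,0,0,0,0,0],[0,0,0,0,0,-5,0],[0,0,0,0,0,-4.7,0],[0,0,0,0,0,0,0],[0,0,0,0,0,0,0]]'
python3 - <<'E'
from h import *
plan(482-45*.985,-224-45*.17,10,0,0,cz=281)
E
python3 -m handwheel '[[0,0,0,0,0,0,0],[0,0,0,0,0,0,0],[0,0,0,0,0,0,0],[0,0,0,0,0,0,0],[0,0,0,0,0,0,0],[0,0,0,0,0,0,0],[0,0,0,0,0,0,0],[0,0,0,0,0,0,0],[0,0,0,0,0,0,0],[0,0,0,0,0,0,0],[0,0,0,0,0,0,0],[0,0,0,0,0,0,0],[0,0,0,0,0,0,0],[0,0,0,0,0,0,0],[0,0,0,0,0,0,0],[0,0,0,0,0,0,0],[0,0,0,0,0,0,0],[0,0,0,0,0,0,0],[0,0,0,0,0,0,0],[0,0,0,0,0,0,0]]'
python3 - <<'E'
from h import *
label(616,252)
plan(461.2,-455.7,12.2,0,0,cz=281)
E
```

```text
clock: 70.62
ee_pos: [437.5, -232.4, 279.6]
tool_rot: [-0.086, 0.996, 0.0, -0.0]
ft_force: [0.4, 0.4, -2.2]
grip_width: 28.6
grasp_force: 49.9
shift(tool now) [-0.3  0.8 -1.4] turn [ 0.1 -0.  -0.2] tgt [ 437.7 -231.6  281. ] shift in tgt axes [-0.3  0.8 -1.4] j [ 0.63  0.15 -0.27  1.79  0.04  1.21  2.09]
clock: 73.12
ee_pos: [437.3, -232.9, 279.7]
tool_rot: [-0.086, 0.996, 0.0, -0.0]
ft_force: [-0.5, -0.1, -2.5]
grip_width: 28.7
grasp_force: 49.9
top blob [181, 154, 11, 6, 24] [642. 200. 125.]
top blob [167, 159, 7, 11, 32] [613. 250. 125.]
top blob [166, 179, 13, 6, 27] [557. 248. 125.]
top net [([606.0, 245.0, 114.0], 0.94)]
side blob [210, 138, 8, 4, 14] [604. 252. 125.]
side net [([598.0, 238.0, 99.0], 0.86)]
shift(tool now) [  14.6 -223.6   -1.5] turn [ 0.  -0.  -2.3] tgt [ 461.2 -455.7  281. ] shift in tgt axes [  23.7 -222.8   -1.3] j [ 0.63  0.15 -0.27  1.79  0.04  1.21  2.09]
```

```bash
python3 -m handwheel '[[2,-34,0,0,0,0,0],[2,-38,0,0,0,0,0],[2,-38,0,0,0,0,0],[3,-38,0,0,0,0,0],[3,-38,0,0,0,0,0],[3,-38,0,0,0,0,0],[0,0,0,0,0,-2.3,0],[0,0,0,0,0,0,0],[0,0,0,0,0,0,0]]'
python3 - <<'E'
from h import *
plan(461.0,-455.5,12.15,0,0,cz=75.3)
E
```

```text
clock: 74.45
ee_pos: [461.1, -455.6, 279.5]
tool_rot: [-0.106, 0.994, 0.001, -0.0]
ft_force: [-0.6, -0.8, -2.4]
grip_width: 28.6
grasp_force: 50.2
shift(tool now) [-0.000e+00 -1.000e-01  2.042e+02] turn [ 0.1 -0.   0. ] tgt [ 461.  -455.5   75.3] shift in tgt axes [1.000e-01 1.000e-01 2.042e+02] j [ 0.81  0.42 -0.16  1.43  0.07  1.3   2.43]
```

```bash
python3 -m handwheel '[[0,0,30,0,0,0,0],[0,0,40,0,0,0,0],[0,0,40,0,0,0,0],[0,0,20,0,0,0,0],[0,0,10,0,0,0,0],[0,0,10,0,0,0,0],[0,0,10,0,0,0,0],[0,0,10,0,0,0,0],[0,0,0,0,0,0,0]]'
python3 -m handwheel '[[0,0,8,0,0,0,0],[0,0,8,0,0,0,0],[0,0,8,0,0,0,0],[0,0,8,0,0,0,0],[0,0,0,0,0,0,0]]'
```

```text
clock: 75.58
ee_pos: [460.3, -455.7, 108.7]
tool_rot: [-0.106, 0.994, 0.001, -0.001]
ft_force: [-0.0, -0.2, -1.4]
grip_width: 28.7
grasp_force: 50.2
clock: 76.2
ee_pos: [460.3, -455.8, 76.7]
tool_rot: [-0.106, 0.994, 0.001, -0.001]
ft_force: [-0.1, -0.0, -1.8]
grip_width: 28.4
grasp_force: 50.2
```

It slid in freely. Lower to the floor, release gently and withdraw.

```bash
python3 -m handwheel '[[0,0,1.5,0,0,0,0],[0,0,0,0,0,0,0],[0,0,0,0,0,0,40],[0,0,0,0,0,0,60],[0,0,0,0,0,0,60],[0,0,-30,0,0,0,60],[0,0,-40,0,0,0,60],[0,0,-50,0,0,0,60],[0,0,-40,0,0,0,60],[0,0,0,0,0,0,60],[0,0,0,0,0,0,60]]'
python3 - <<'E'
from h import *
c=snap('wrist','w40.png')
print([(np.round(d['point']).tolist(),round(d['score'],2)) for d in look_for('reader','wrist')[:2]])
# model compare on head top: green LED & handle edges
h=np.radians(192.3);W=lambda x,y,z:[505+x*np.cos(h)-y*np.sin(h),-444+x*np.sin(h)+y*np.cos(h),z]
g=c['color'].astype(int);m=(g[:,:,1]>g[:,:,0]+40)&(g[:,:,1]>g[:,:,2]+20);vu=np.argwhere(m);
print('LED px',vu.mean(0)[::-1] if len(vu) else None, 'world z111',ray(c,*vu.mean(0)[::-1],111).round(1) if len(vu) else '')
# same LED in the picture before the pick (view px (395,322)*0.64)
T=Rn.from_quat([-0.087,0.996,0.001,-0.007]).as_matrix();M=np.eye(4);M[:3,:3]=T;M[:3,3]=[473.5,-450.4,228.3]
I=np.linalg.inv(M@np.array(c['hand_eye']));d=dict(R=I[:3,:3],t=I[:3,3],intrinsics=c['intrinsics']);print('before',ray(d,395*.64,322*.64,111).round(1))
label(616,252);label(482,-224);tread(c,482,-224,10)
E
```

```text
clock: 77.58
ee_pos: [460.6, -455.9, 235.6]
tool_rot: [-0.106, 0.994, 0.0, -0.001]
ft_force: [-1.2, -0.4, -0.8]
grip_width: 60.0
grasp_force: 0.0
[([472.0, -462.0, 105.0], 0.6)]
LED px [253.78571429 212.5       ] world z111 [ 499.4 -446.9  111. ]
before [ 501.1 -445.7  111. ]
top blob [181, 154, 11, 6, 23] [641. 199. 125.]
top blob [167, 159, 7, 11, 28] [611. 250. 125.]
top blob [166, 179, 13, 6, 26] [557. 249. 125.]
top net [([609.0, 244.0, 115.0], 0.93)]
side blob [210, 138, 12, 4, 22] [608. 249. 125.]
side net [([593.0, 239.0, 100.0], 0.43)]
top blob [328, 191, 5, 6, 12] [ 523. -232.  125.]
top blob [307, 193, 16, 33, 204] [ 473. -180.  125.]
top blob [324, 202, 8, 11, 31] [ 480. -225.  125.]
top net [([482.0, -218.0, 114.0], 0.93)]
side net [([456.0, -234.0, 104.0], 0.58)]
tread -95:47 -90:18 -85:16 -80:22 -75:26 -70:27 -65:24 -60:29 -55:32 -50:32 -45:32 -40:36 -35:39 -30:40 -25:40 -20:59 -15:234 -10:230 -5:231 0:230 5:228 10:230 15:226 20:228 25:40 30:37 35:49 40:102 45:128 50:178
```

The reader is home within 2 mm of its starting spot, and both labels are still on top. I hand in.

```bash
python3 -c "
from bench import *
print(finish_job())"
```

```text
the job is handed in; nothing more can be done
None
```

I turned both castors' labels (castor_1 and castor_3; the middle place was empty) to the top, held the reader over each for over 2 s, left to right, put it back in its holster, and handed the job in at about 78 s; no verdict came back.

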